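Edge a display panel off the desk riser and seat it on the hot plate

ROBOT

A 6-joint arm with a two-finger parallel gripper is mounted at the origin on the work surface. World frame = base frame: x ahead of the robot, y to its left, z up, the work surface at z = 0. Lengths are in m, angles in degrees, forces in N, time in s.
With the tool pointing down it reaches from about 0.25 to 0.725 m from the base axis. Payload 9.7 kg.
Tool frame: the origin (TCP) lies at the centre of the arm's flange, where the gripper is bolted on; the fingertips stand 173 mm ahead of it and the grasp point (between the pads) lies bot.grip_depth ahead of it (bot.grip_depth is the distance from the TCP to the grasp point, in m); z points along the fingers, y is the direction in which the jaws open and shut (so a half turn about z gives the same grasp; the last joint's range is limited). The gripper opens to 85 mm and grips with 20 to 120 N. Pads are 22 mm wide; open, the fingers measure 114 mm over their backs; the gripper's body (76 mm by 85 mm) begins 54 mm behind the grasp point. The pads swing forward as they close: fully open they stand 13 mm farther back than shut.
Start: joints at [-76.433, 4.979, 10.078, 95.1, 0, 90], TCP at [0.129, -0.535, 0.405] pointing down, gripper open.
Joint ranges: [-179.16, 179.16], [-48.56, 103.87], [-65.8, 70.77], [-126.05, 130.52], [-82.76, 87.17], [-180, 180]. Speed limits (degrees/s): [127.2, 127.2, 147.25, 180, 180, 180].

INTERFACE

Orientations are given as [roll, pitch, yaw] about the fixed x, y, z axes, in that order (R = Rz(yaw) Ry(pitch) Rx(roll)).
In Python, from workcell import status, viewer, bot gives the robot as it stands. The module is installed in compiled form; this text tells all that it offers.
- The arm moves only by the tool move_arm, never from a script. Its argument "commands" is a list of rows, each an object with "claw": the gripper's target within -1 to 1 (fully open at 1, half-way at 0, shut at -1); "travel": the shift along the tool's x, y, z in cm, a list of three; "turn": the turn about the tool's z in degrees. A call has 1 to 5 rows; each row shifts and turns the commanded pose from where the row before left it, along the tool's axes as they then stand; what a row does not reach is not made up. A row lasts 1/12 s, in which the tool goes at most 41.7 mm and 7.16 degrees, less where a joint would pass 70% of its speed; a pose out of reach is approached as far as the arm can. A call is refused whole if a number of a shift passes 4.17 or a number of a turn 7.16, either way. A call with a gripper value outside its range is refused whole. The fingers move at their own pace and stop on an object; "squeeze" is the grip in N (left out, the last holds). Time passes only in rows, so rows that do not move let the fingers close. It gives the time, the measured TCP pose, the force and the opening at its end, in the units of the state.
- status.get_obs(): the state, without advancing time (a new reading comes with each control period).
- viewer.camera(name): name is "scene" or "side" or "wrist"; returns the picture (480x640x3 uint8, blue, green, red); there is no depth.
- viewer.camera_params(name): a dict with "camera_matrix" (3x3 intrinsics, pixels), "D" ([k1, k2, p1, p2, k3] as OpenCV has them; the pictures are not rectified), "xyz" and "rotation" of the camera in the world. Camera axes: x right, y up, looking along -z (the intrinsics and any distortion apply to the point x, -y, -z); pixel columns grow to the right and rows downward; lengths in m; the calibration is good to about 2 mm. A picture is of the moment at which its call begins: read the wrist's pose just before it. camera_params takes no time and is no camera call; for the wrist camera it gives the pose at the moment of the call.
- bot.job_done(): hands the job in, once; it reports no verdict.
The state is a dict: "time": time; "q": joint angles; "qd": joint speeds; "joint_efforts": joint torques, N m; "ee_pos": TCP position; "tcp_rot": TCP orientation; "wrist_force": force on the tool from outside, world axes, zero at the start; "torque": the same for the moment, N m; "opening": finger opening in m.
Only numpy, scipy, OpenCV 4.12 (cv2) and the standard library are available. Lean on these libraries where they do the work, as an engineer would, in place of code of your own. Each camera call takes 0.05 s, during which the arm holds its last target.

TASK

The thin glass display panel lies flat on the desk riser, too thin to be picked up there: slide it out over the riser's front edge until it overhangs enough to pinch by its two long sides, lift it off, lay it flat on the hot plate and push it home, square against the middle of the plate's back stop, then let go. The glass cracks if it is pressed with more than about 15 N against the riser or against the hot plate and its stop, so touch down on it slowly, and slide and seat it gently. Do not drop it, and leave all the other things where they are.

Things in the scene. Friction and masses are not known exactly. Their poses are not given: they have to be found in the camera images.
- panel_center (a point): Centre (half-way up) of the loose glass display panel: a plain dark glossy slab 130 mm long (its x), 60 mm wide (its y), 3 mm thick, about 60 g. It lies flat on the riser, length front to back, near end 8 to 35 mm behind the riser's front edge, turned up to 0.15 rad from the riser. Its x points away from the robot, z up. Friction under it is low, about 0.25.
- riser_edge (a point): Middle of the top of the riser's front edge; x points back over the board, away from the robot, z up. The riser (fixed, left or right on the desk) is a wooden board 340 mm wide (y), 220 deep (x), 15 thick, on steel side legs with screw feet, top 85 to 97 mm above the desk. Under it, a keyboard up to 35 mm high sticks out 33 mm in front.
- stop_face (a point): Foot of the middle of the back stop's front face, level with the plate's surface; x points to the rear, away from the robot, square to that face, z up. The stop is a bar 120 mm long (y), 8 high, 10 thick, 118 mm behind the plate's front edge: a panel that is home overhangs that edge by 12 mm, its centre 65 mm in front of this point and 1.5 mm above.
- plate_edge (a point): Middle of the top of the hot plate's front edge, axes as stop_face. The hot plate (fixed, on the other side from the riser) is a grey box on screw feet with a flat aluminium plate 200 mm wide (y), 150 deep (x), 8 thick on top, surface 70 to 80 mm above the desk. The plate overhangs the box by 12 mm in front; a knob 25 to 47 mm lower stands out as far.
- tape_roll: Bystander on the riser: roll of clear tape lying flat, 64 mm across, 18 mm high; origin at the centre of its underside.
- parts_box: Bystander on the riser: small white open parts box 70 x 50 x 22 mm; origin at the centre of its underside.
- pen_cup: Bystander on the riser: grey pen cup, 68 mm across, 75 mm high with pens up to 125 mm high; origin at the centre of its underside.
- suction_cup: Bystander on the hot plate, near the plate's left side: black rubber suction puller 38 mm across, 34 mm high; origin at the centre of its underside.
- mouse: Bystander on the desk: black computer mouse 88 x 54 x 30 mm; origin at the centre of its underside.
- mug: Bystander on the desk: white mug 80 mm across, 92 mm high; origin at the centre of its underside.
- screwdriver: Bystander on the desk: screwdriver 170 mm long, lying flat along its x axis.
There are look-alikes about, which are no part of the job. Leave any purple or red look-alike of the part that bears panel_center alone.

How it is judged:
By the outcome, as a careful person would: the job done as asked, in the order asked, and still so for the second after the job is handed in, with the robot touching nothing.
It also fails if it takes over 72 s, if anything falls off the work surface, if the arm or the gripper's body presses on something with over 40 N, if the wrist force passes 120 N, or if a joint passes its speed limit or range.

## Working session

There is one attempt and no reset: what is moved stays moved. The work goes in short steps, Python scripts to look and compute and a tool call to move; the robot and the scene stay as the last step left them, time stands still between calls to the robot, and variables do not carry over. Pictures are saved under pics/ and viewed, and the job is handed in when it is done.

Besides the shell and the picture viewer there is one more tool, called after "Call:" as a command line: name --argument value ..., lists and objects as JSON in quotes. move_arm: Moves the arm, as the interface text tells. Its arguments: {"type":"object","properties":{"commands":{"type":"array"},"squeeze":{"type":"number"}},"required":["commands"]}

```bash
mkdir -p pics; ls
python3 - <<'E'
from workcell import status, viewer, bot
import cv2, json
print(status.get_obs()); print(bot.grip_depth)
for n in ("scene","side","wrist"):
    print(n, viewer.camera_params(n))
    cv2.imwrite(f"pics/{n}0.png", viewer.camera(n))
E
```

```text
pics
{'time': 0.0, 'q': array([-7.64342092e+01,  5.00981203e+00,  1.00358299e+01,  9.50981586e+01,
       -6.82086307e-04,  8.99996027e+01]), 'qd': array([-0.05061657,  0.04517023,  0.02013933,  0.02883264, -0.105332  ,
        0.00790647]), 'joint_efforts': array([-9.91179149e-04, -5.20381057e+01,  4.64806330e+01,  1.61302550e-02,
       -1.34362713e-04, -6.74567900e-06]), 'ee_pos': array([ 0.12900912, -0.53466198,  0.4040076 ]), 'tcp_rot': array([-1.79927859e+02,  6.81585551e-04,  1.35661889e+01]), 'wrist_force': array([-0.84369803, -0.94041523, -0.61222155]), 'torque': array([-0.04783149,  0.01575633, -0.03141573]), 'opening': 0.08537689967826259}
0.1547
scene {'camera_matrix': array([[461.35456662,   0.        , 327.16259554],
       [  0.        , 461.35456662, 241.71382751],
       [  0.        ,   0.        ,   1.        ]]), 'D': array([-0.06547259,  0.        ,  0.        ,  0.        ,  0.        ]), 'xyz': array([ 1.12291003, -0.43669071,  0.76432874]), 'rotation': array([48.35844138,  0.51873644, 54.22412203])}
side {'camera_matrix': array([[536.78085677,   0.        , 312.08884681],
       [  0.        , 536.78085677, 231.24626507],
       [  0.        ,   0.        ,   1.        ]]), 'D': array([0.02045341, 0.        , 0.        , 0.        , 0.        ]), 'xyz': array([ 0.4770098 , -0.8436845 ,  1.07491647]), 'rotation': array([40.75741795,  0.13764525, -2.94830535])}
wrist {'camera_matrix': array([[330.53481891,   0.        , 322.22120901],
       [  0.        , 330.53481891, 242.07932052],
       [  0.        ,   0.        ,   1.        ]]), 'D': array([0.01991148, 0.        , 0.        , 0.        , 0.        ]), 'xyz': array([ 0.20410204, -0.51565106,  0.37276004]), 'rotation': array([-1.73920614e+01,  4.94632763e-02, -7.64590767e+01])}
```

View pics/scene0.png

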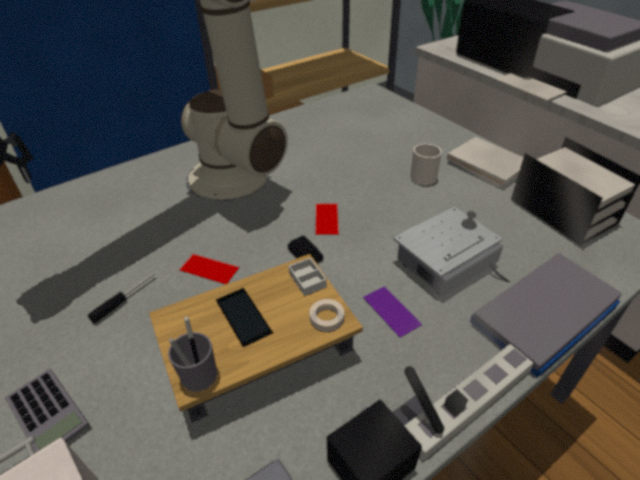

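View pics/side0.png

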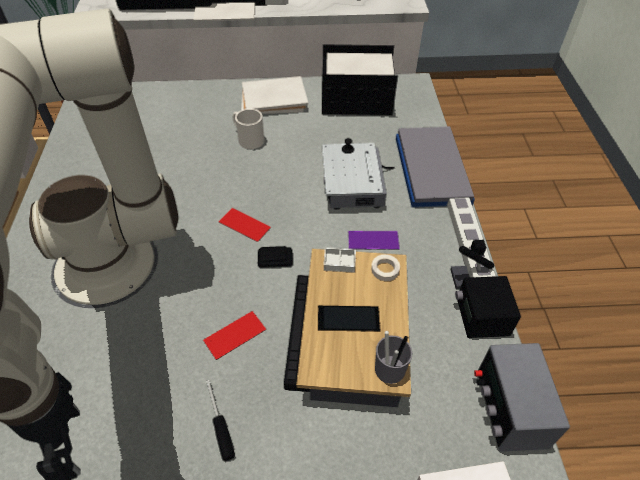

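View pics/wrist0.png

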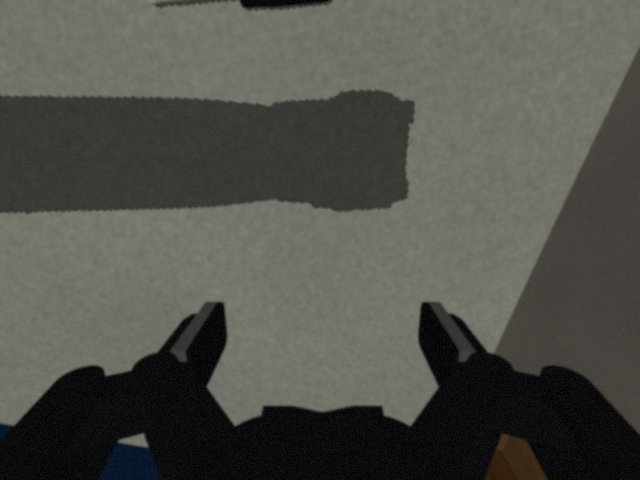

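The panel candidates are the black slab on the riser (scene 243,316; side 348,318), the red slabs (scene 210,268 and 327,219) and the purple slab (392,311). All the coloured ones lie on the desk, so I choose the black slab and check it in close crops.

```bash
cat > h.py <<'E'
import numpy as np, cv2
from scipy.spatial.transform import Rotation as R
from scipy.optimize import least_squares
def Rm(rpy): return R.from_euler('xyz',rpy,degrees=True).as_matrix()
F=np.diag([1,-1,-1.])
def ray(p,uv):
    u=cv2.undistortPoints(np.array(uv,float).reshape(-1,1,2),p['camera_matrix'],p['D']).reshape(-1,2)
    d=np.c_[u,np.ones(len(u))]@F@Rm(p['rotation']).T
    return np.array(p['xyz']),d
def onz(p,uv,z):
    o,d=ray(p,uv); return o+d*((z-o[2])/d[:,2])[:,None]
def proj(p,X):
    X=np.atleast_2d(X); c=(X-p['xyz'])@Rm(p['rotation'])@F
    return cv2.projectPoints(c,np.zeros(3),np.zeros(3),p['camera_matrix'],p['D'])[0].reshape(-1,2)
def tri(p1,uv1,p2,uv2):
    out=[]
    for a,b in zip(uv1,uv2):
        o1,d1=ray(p1,[a]);o2,d2=ray(p2,[b]);d1=d1[0];d2=d2[0]
        t=np.linalg.lstsq(np.c_[d1,-d2],o2-o1,rcond=None)[0]
        A=o1+t[0]*d1;B=o2+t[1]*d2
        out.append(np.r_[(A+B)/2,np.linalg.norm(A-B)])
    return np.array(out)
E
python3 - <<'E'
import cv2
a=cv2.imread('pics/scene0.png');b=cv2.imread('pics/side0.png')
f=lambda i,x,y,w,h,s:cv2.resize(i[y:y+h,x:x+w],None,fx=s,fy=s,interpolation=cv2.INTER_CUBIC)
cv2.imwrite('pics/c1.png',f(a,140,240,240,180,3.3))
cv2.imwrite('pics/c2.png',f(b,270,230,160,180,3.3))
cv2.imwrite('pics/c3.png',f(a,380,195,140,105,5.5))
cv2.imwrite('pics/c4.png',f(b,305,125,100,95,6))
E
```

```text
(no output)
```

View pics/c1.png

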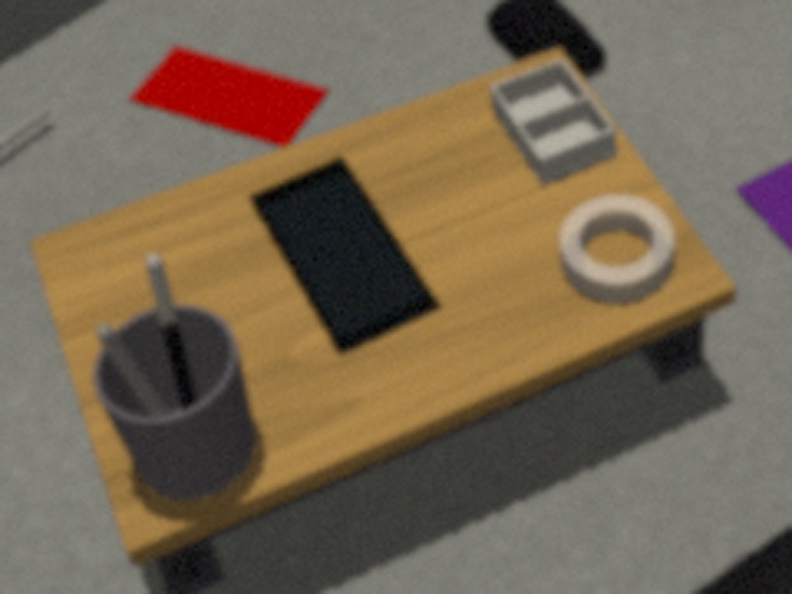

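View pics/c2.png

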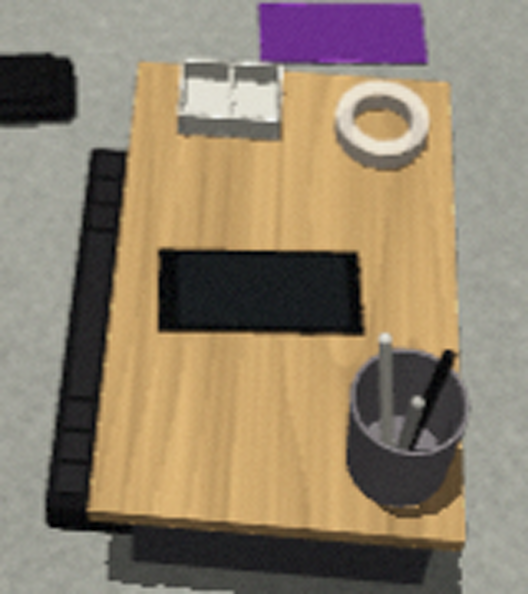

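View pics/c3.png

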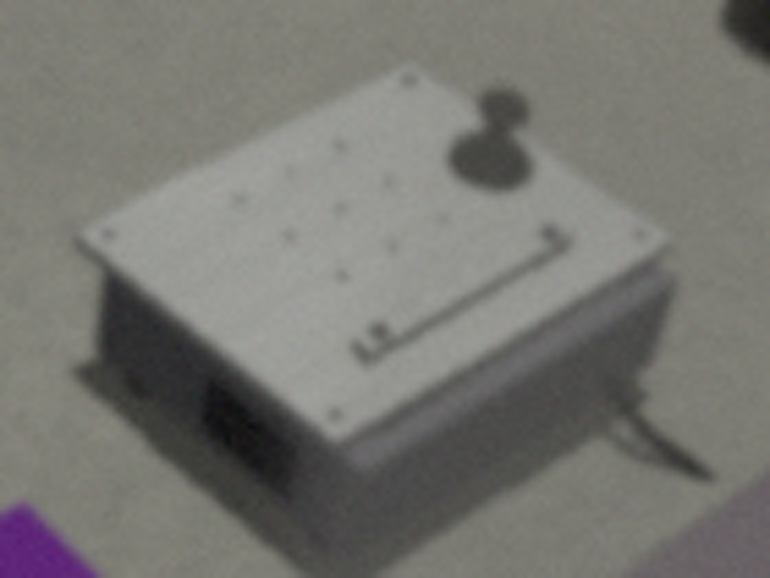

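View pics/c4.png

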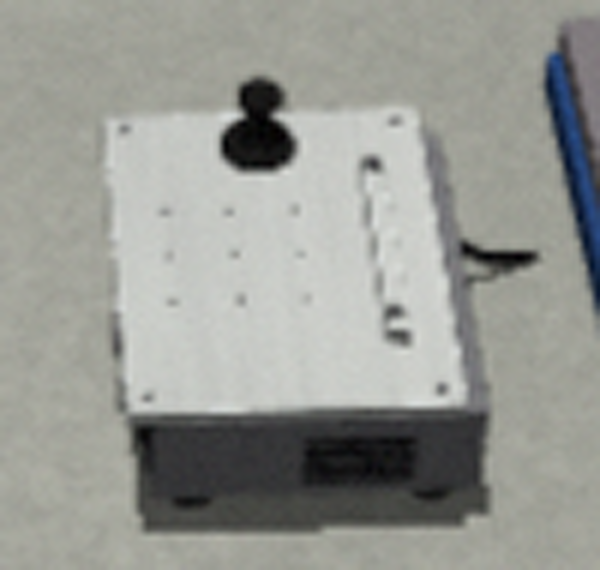

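```bash
cat > fit.py <<'E'
from h import *
from workcell import viewer
S=viewer.camera_params('scene');D=viewer.camera_params('side')
def un(c,off,s): return (np.array(c,float)+.5)/s-.5+off
# order: nearL, nearR, farL, farR
rs=un([(562,48),(35,240),(735,293),(132,547)],(140,240),3.3)
rd=un([(140,62),(90,515),(450,83),(463,540)],(270,230),3.3)
ps=un([(340,158),(252,197),(440,305),(342,352)],(140,240),3.3)
pd=un([(160,250),(160,331),(358,252),(364,333)],(270,230),3.3)
hs=un([(410,65),(78,238),(668,240),(338,442)],(380,195),5.5)
hd=un([(107,118),(128,410),(415,108),(467,408)],(305,125),6)
def rect(L,W,p):
    x,y,z,a=p;c,s=np.cos(a),np.sin(a)
    q=np.array([(0,W/2),(0,-W/2),(L,W/2),(L,-W/2)])
    return np.c_[x+c*q[:,0]-s*q[:,1],y+s*q[:,0]+c*q[:,1],np.full(4,z)]
for n,L,W,a,b,g in (('riser',.22,.34,rs,rd,(.5,-.3,.09,0)),('panel',.13,.06,ps,pd,(.5,-.3,.09,0)),('plate',.15,.2,hs,hd,(.5,.1,.075,0))):
    f=lambda p:np.r_[(proj(S,rect(L,W,p))-a).ravel(),(proj(D,rect(L,W,p))-b).ravel()]
    r=least_squares(f,g); p=r.x
    print(n,'front mid',p[:3].round(4),'yaw',np.degrees(p[3]).round(2),'rms px',np.sqrt(np.mean(r.fun**2)).round(2))
    t=tri(S,a,D,b); print(t.round(4))
E
python3 fit.py
```

```text
riser front mid [ 0.4912 -0.219   0.0899] yaw -8.09 rms px 0.75
[[ 0.5156 -0.0514  0.0915  0.0015]
 [ 0.4684 -0.3882  0.0895  0.001 ]
 [ 0.7334 -0.083   0.0903  0.0047]
 [ 0.6843 -0.417   0.0921  0.0011]]
panel front mid [ 0.5179 -0.2428  0.0954] yaw -3.68 rms px 0.55
[[ 5.206e-01 -2.143e-01  9.680e-02  3.300e-03]
 [ 5.168e-01 -2.716e-01  9.480e-02  6.000e-04]
 [ 6.491e-01 -2.218e-01  9.610e-02  2.600e-03]
 [ 6.449e-01 -2.804e-01  9.530e-02  1.400e-03]]
plate front mid [0.5629 0.2479 0.0693] yaw -0.56 rms px 0.62
[[5.656e-01 3.463e-01 7.090e-02 2.100e-03]
 [5.626e-01 1.494e-01 6.920e-02 5.600e-03]
 [7.129e-01 3.431e-01 7.220e-02 3.300e-03]
 [7.113e-01 1.473e-01 6.830e-02 1.000e-04]]
```

```bash
cat > plan.py <<'E'
import sys
from h import *
from workcell import status
# usage: plan.py x y z yaw : remaining shift in tool axes (at final yaw & current yaw)
o=status.get_obs(); p=o['ee_pos']; r=o['tcp_rot']; M=Rm(r)
g=np.array(list(map(float,sys.argv[1:4]))); yaw=float(sys.argv[4])
Mg=Rm([180,0,yaw])
print('t',round(o['time'],2),'pos',p.round(4),'rot',r.round(2),'F',o['wrist_force'].round(2),'open',round(o['opening'],4))
print('cm in current tool axes',((g-p)@M*100).round(2),' in final axes',((g-p)@Mg*100).round(2),'turn',round((r[2]-yaw+180)%360-180,2))
E
python3 plan.py .48 -.24 .40 -8
```

```text
t 0.15 pos [ 0.129  -0.5346  0.4041] rot [-179.94   -0.     13.57] F [-0.59 -0.18  0.38] open 0.0855
cm in current tool axes [ 41.03 -20.41   0.44]  in final axes [ 30.66 -34.06   0.41] turn 21.57
```

Call:
move_arm --commands '[{"claw": 1, "travel": [0, 0, 0], "turn": 7.16}, {"claw": 1, "travel": [0, 0, 0], "turn": 7.16}, {"claw": 1, "travel": [0, 0, 0], "turn": 7.16}, {"claw": 1, "travel": [2.55, -2.84, 0], "turn": 0}, {"claw": 1, "travel": [2.55, -2.84, 0], "turn": 0}]' --squeeze 30

```text
time: 0.57
ee_pos: [0.187, -0.4855, 0.4038]
tcp_rot: [-179.9, 0.0, -8.2]
wrist_force: [0.8, 0.0, 0.5]
opening: 0.0855
```

Call:
move_arm --commands '[{"claw": 1, "travel": [2.55, -2.84, 0], "turn": 0}, {"claw": 1, "travel": [2.55, -2.84, 0], "turn": 0}, {"claw": 1, "travel": [2.55, -2.84, 0], "turn": 0}, {"claw": 1, "travel": [2.55, -2.84, 0], "turn": 0}, {"claw": 1, "travel": [2.55, -2.84, 0], "turn": 0}]'

```text
time: 0.98
ee_pos: [0.3342, -0.3608, 0.4046]
tcp_rot: [180.0, 0.0, -7.9]
wrist_force: [0.6, -1.0, -0.2]
opening: 0.0849
```

Call:
move_arm --commands '[{"claw": 1, "travel": [2.55, -2.84, 0], "turn": 0}, {"claw": 1, "travel": [2.55, -2.84, 0], "turn": 0}, {"claw": 1, "travel": [2.55, -2.84, 0], "turn": 0}, {"claw": 1, "travel": [2.55, -2.84, 0], "turn": 0}, {"claw": 1, "travel": [2.55, -2.84, 0], "turn": 0}]'

```text
time: 1.4
ee_pos: [0.4802, -0.2376, 0.4046]
tcp_rot: [180.0, 0.0, -7.9]
wrist_force: [0.4, -1.8, -0.5]
opening: 0.085
```

```bash
cat > snap.py <<'E'
import sys,pickle,cv2
from workcell import viewer,status
n=sys.argv[1]; c=sys.argv[2] if len(sys.argv)>2 else 'wrist'
p=viewer.camera_params(c); im=viewer.camera(c)
pickle.dump(p,open(f'pics/{n}.pkl','wb')); cv2.imwrite(f'pics/{n}.png',im)
E
python3 plan.py .48 -.24 .40 -8; python3 snap.py w1
```

```text
t 1.4 pos [ 0.4802 -0.2376  0.4046] rot [180.     0.    -7.91] F [ 0.42 -1.82 -0.46] open 0.085
cm in current tool axes [0.01 0.24 0.46]  in final axes [0.02 0.24 0.46] turn 0.09
```

View pics/w1.png

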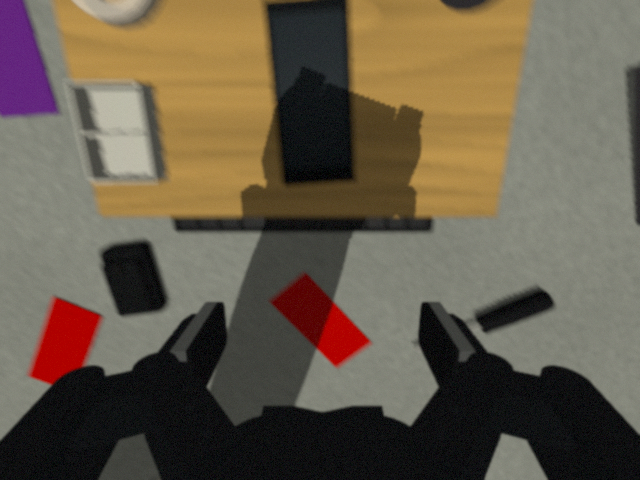

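Run:
```python
from h import *
import pickle
p=pickle.load(open('pics/w1.pkl','rb'));print(p['xyz'],p['rotation'])
im=cv2.imread('pics/w1.png')
cv2.imwrite('pics/w1c.png',cv2.resize(im[0:230,80:520],None,fx=1.8,fy=1.8,interpolation=cv2.INTER_CUBIC))
c=onz(p,[(284.5,184),(354.5,180.5),(267,3),(346,0)],.0935); print(c.round(4))
for i,j in((0,1),(0,2),(1,3)): print(np.linalg.norm(c[i]-c[j]).round(4), np.degrees(np.arctan2(*(c[j]-c[i])[1::-1])).round(2))
e=onz(p,[(101,216.5),(498,216.5)],.09);print(e.round(4),np.linalg.norm(e[0]-e[1]),e.mean(0))
```

```text
[ 0.55666654 -0.24713412  0.37327364] [-1.73928641e+01 -3.16092853e-03 -9.79324354e+01]
[[ 0.5249 -0.2107  0.0935]
 [ 0.5197 -0.2693  0.0935]
 [ 0.6532 -0.2206  0.0935]
 [ 0.6472 -0.2769  0.0935]]
0.0588 -95.09
0.1287 -4.41
0.1278 -3.44
[[ 0.5184 -0.0477  0.09  ]
 [ 0.4708 -0.3899  0.09  ]] 0.345578054687212 [ 0.49458608 -0.21880284  0.09      ]
```

View pics/w1c.png

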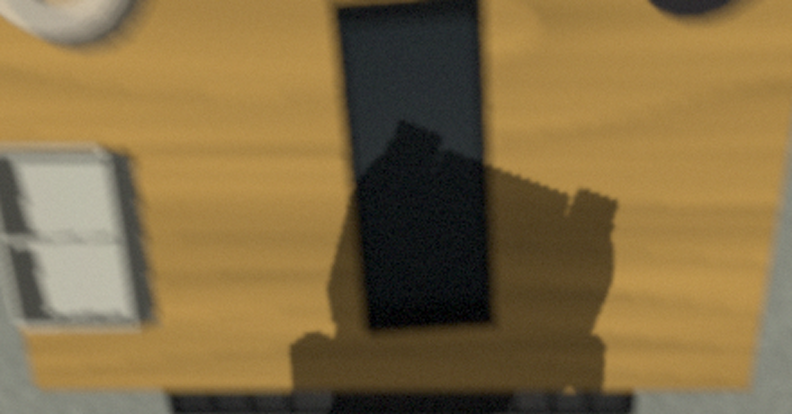

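```bash
python3 - <<'E'
from fit import *
print(onz(D,un([(353,405),(467,405),(410,350),(410,455)],(270,230),3.3),.165).round(3))
a=un([(154,258),(105,330)],(140,240),3.3);
print(onz(D,un([(386,338),(447,352),(417,402)],(270,230),3.3),.215).round(3), onz(S,a,.215).round(3))
E
python3 plan.py .601 -.246 .30 -4
```

```text
riser front mid [ 0.4912 -0.219   0.0899] yaw -8.09 rms px 0.75
[[ 0.5156 -0.0514  0.0915  0.0015]
 [ 0.4684 -0.3882  0.0895  0.001 ]
 [ 0.7334 -0.083   0.0903  0.0047]
 [ 0.6843 -0.417   0.0921  0.0011]]
panel front mid [ 0.5179 -0.2428  0.0954] yaw -3.68 rms px 0.55
[[ 5.206e-01 -2.143e-01  9.680e-02  3.300e-03]
 [ 5.168e-01 -2.716e-01  9.480e-02  6.000e-04]
 [ 6.491e-01 -2.218e-01  9.610e-02  2.600e-03]
 [ 6.449e-01 -2.804e-01  9.530e-02  1.400e-03]]
plate front mid [0.5629 0.2479 0.0693] yaw -0.56 rms px 0.62
[[5.656e-01 3.463e-01 7.090e-02 2.100e-03]
 [5.626e-01 1.494e-01 6.920e-02 5.600e-03]
 [7.129e-01 3.431e-01 7.220e-02 3.300e-03]
 [7.113e-01 1.473e-01 6.830e-02 1.000e-04]]
[[ 0.62  -0.366  0.165]
 [ 0.685 -0.369  0.165]
 [ 0.658 -0.332  0.165]
 [ 0.648 -0.398  0.165]]
[[ 0.636 -0.352  0.215]
 [ 0.668 -0.363  0.215]
 [ 0.647 -0.392  0.215]] [[ 0.633 -0.355  0.215]
 [ 0.659 -0.389  0.215]]
t 1.45 pos [ 0.4839 -0.2344  0.4038] rot [-1.7988e+02 -5.0000e-02 -7.7300e+00] F [-0.58  4.82 -2.14] open 0.0852
cm in current tool axes [11.75 -0.4  10.39]  in final axes [11.76  0.35 10.38] turn -3.73
```

Call:
move_arm --commands '[{"claw": -1, "travel": [0, 0, 0], "turn": -3.7}, {"claw": -1, "travel": [2.94, 0.09, 2.6], "turn": 0}, {"claw": -1, "travel": [2.94, 0.09, 2.6], "turn": 0}, {"claw": -1, "travel": [2.94, 0.09, 2.6], "turn": 0}, {"claw": -1, "travel": [2.94, 0.09, 2.3], "turn": 0}]'

```text
time: 1.87
ee_pos: [0.5971, -0.2514, 0.3018]
tcp_rot: [-180.0, 0.0, -4.2]
wrist_force: [-0.4, -0.2, 0.2]
opening: 0.0252
```

Call:
move_arm --commands '[{"claw": -1, "travel": [0, 0, 0], "turn": 0}, {"claw": -1, "travel": [0, 0, 0], "turn": 0}, {"claw": -1, "travel": [0, 0, 0], "turn": 0}]'

```text
time: 2.12
ee_pos: [0.5958, -0.2515, 0.3038]
tcp_rot: [-180.0, 0.0, -4.2]
wrist_force: [0.5, 0.4, 0.9]
opening: -0.0001
```

```bash
python3 plan.py .601 -.246 .271 -4; python3 snap.py w2; python3 snap.py s2 side;  python3 -c "
import cv2
a=cv2.imread('pics/w2.png');b=cv2.imread('pics/s2.png')[230:410,230:470]
cv2.imwrite('pics/s2c.png',cv2.resize(b,None,fx=3.2,fy=3.2))"
```

```text
t 2.12 pos [ 0.5958 -0.2515  0.3038] rot [-1.7999e+02  4.0000e-02 -4.2100e+00] F [0.47 0.35 0.86] open -0.0001
cm in current tool axes [ 0.48 -0.58  3.28]  in final axes [ 0.48 -0.58  3.28] turn -0.21
```

View pics/w2.png

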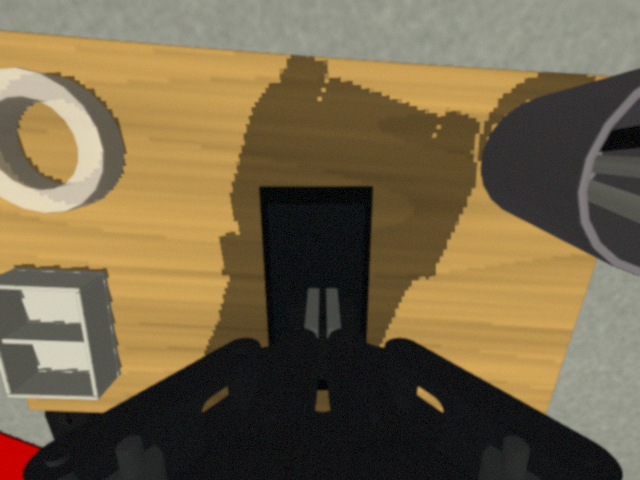

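View pics/s2c.png

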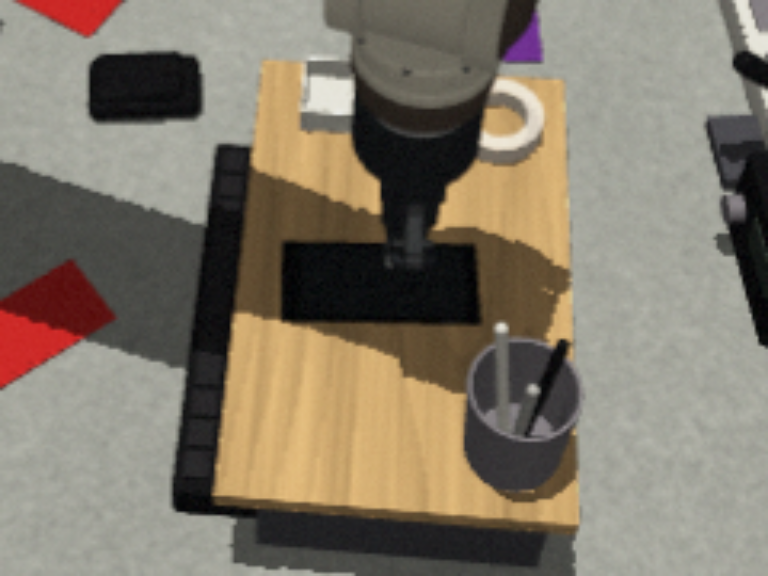

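Run:
```python
from h import *
import pickle
p=pickle.load(open('pics/w2.pkl','rb'))
for z in (.092,.095,.098):
  c=onz(p,[(260.5,187),(372,187),(269,340),(367.5,340)],z); 
  print(c.round(4).tolist(),np.linalg.norm(c[0]-c[1]).round(4),(c[0]+c[1])[:2]/2, (c[2]+c[3])[:2]/2,np.degrees(np.arctan2(c[1,1]-c[0,1],c[1,0]-c[0,0]))+90)
```

```text
[[0.65, -0.2208, 0.092], [0.6456, -0.2812, 0.092], [0.5543, -0.2137, 0.092], [0.5497, -0.2755, 0.092]] 0.0606 [ 0.64780625 -0.25096057] [ 0.5520386  -0.24461631] -4.226621692143453
[[0.6504, -0.2213, 0.095], [0.646, -0.2808, 0.095], [0.5563, -0.2144, 0.095], [0.5518, -0.2752, 0.095]] 0.0596 [ 0.64822149 -0.25104547] [ 0.55404554 -0.24480665] -4.226621692143468
[[0.6508, -0.2219, 0.098], [0.6465, -0.2803, 0.098], [0.5583, -0.2151, 0.098], [0.5538, -0.2749, 0.098]] 0.0586 [ 0.64863673 -0.25113038] [ 0.55605248 -0.244997  ] -4.226621692143468
```

Call:
move_arm --commands '[{"claw": -1, "travel": [0.3, -0.4, 1.2], "turn": 0}, {"claw": -1, "travel": [0, 0, 1.2], "turn": 0}, {"claw": -1, "travel": [0, 0, 0.4], "turn": 0}, {"claw": -1, "travel": [0, 0, 0], "turn": 0}]'

```text
time: 2.55
ee_pos: [0.5987, -0.2474, 0.2738]
tcp_rot: [-180.0, 0.1, -4.2]
wrist_force: [0.5, 0.3, 0.9]
opening: 0.0002
```

Call:
move_arm --commands '[{"claw": -1, "travel": [0, 0, 0.1], "turn": 0}, {"claw": -1, "travel": [0, 0, 0.1], "turn": 0}, {"claw": -1, "travel": [0, 0, 0.1], "turn": 0}]'

```text
time: 2.8
ee_pos: [0.5994, -0.2477, 0.273]
tcp_rot: [180.0, -0.0, -4.2]
wrist_force: [0.1, -0.4, -0.4]
opening: 0.0003
```

Call:
move_arm --commands '[{"claw": -1, "travel": [0, 0, 0.05], "turn": 0}, {"claw": -1, "travel": [0, 0, 0.05], "turn": 0}]'

```text
time: 2.97
ee_pos: [0.5994, -0.2477, 0.2723]
tcp_rot: [180.0, -0.0, -4.2]
wrist_force: [-1.7, -0.3, 6.7]
opening: -0.0001
```

Call:
move_arm --commands '[{"claw": -1, "travel": [0, 0, 0.05], "turn": 0}, {"claw": -1, "travel": [0, 0, 0], "turn": 0}]'

```text
time: 3.13
ee_pos: [0.5994, -0.2477, 0.2723]
tcp_rot: [180.0, -0.1, -4.2]
wrist_force: [-1.3, 1.3, 6.1]
opening: 0.0001
```

Call:
move_arm --commands '[{"claw": -1, "travel": [-0.1, 0, 0], "turn": 0}, {"claw": -1, "travel": [-0.2, 0, 0], "turn": 0}, {"claw": -1, "travel": [-0.3, 0, 0], "turn": 0}, {"claw": -1, "travel": [-0.4, 0, 0], "turn": 0}]'

```text
time: 3.47
ee_pos: [0.5898, -0.247, 0.2723]
tcp_rot: [180.0, -0.1, -4.2]
wrist_force: [1.9, -0.9, 4.6]
opening: -0.0
```

```bash
python3 plan.py .54 -.243 .272 -4.2; python3 snap.py w3
```

```text
t 3.47 pos [ 0.5898 -0.247   0.2723] rot [ 1.7996e+02 -1.5000e-01 -4.2000e+00] F [ 1.91 -0.87  4.61] open -0.0
cm in current tool axes [-4.99 -0.04  0.02]  in final axes [-4.99 -0.04  0.03] turn -0.0
```

View pics/w3.png

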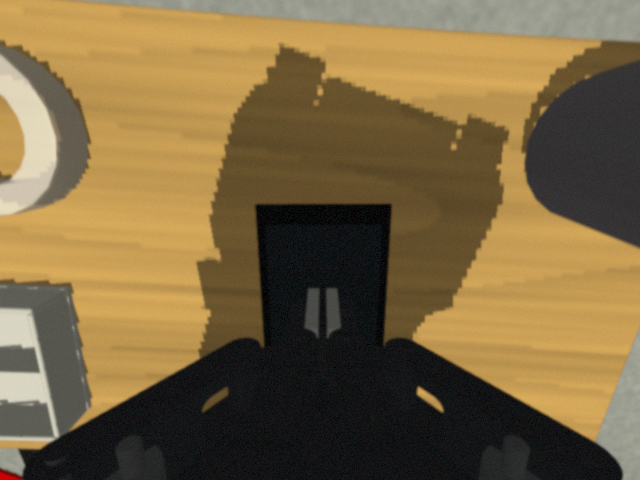

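Run:
```python
from h import *
import pickle
for n,q in (('w2',[(260.5,187),(372,187)]),('w3',[(256.5,205),(391.5,205)])):
  p=pickle.load(open(f'pics/{n}.pkl','rb'))
  c=onz(p,q,.0985); print(n,c.mean(0).round(4),np.linalg.norm(c[0]-c[1]).round(4), p['xyz'].round(4))
```

```text
w2 [ 0.6487 -0.2511  0.0985] 0.0584 [ 0.6728 -0.2561  0.2725]
w3 [ 0.6395 -0.2506  0.0985] 0.0589 [ 0.6669 -0.2517  0.2412]
```

Stuck to the finger: the panel moved 9.2 mm for a tool move of 9.6 mm. Keep sliding.

Call:
move_arm --commands '[{"claw": -1, "travel": [-0.4, 0, 0], "turn": 0}, {"claw": -1, "travel": [-0.5, 0, 0], "turn": 0}, {"claw": -1, "travel": [-0.5, 0, 0], "turn": 0}, {"claw": -1, "travel": [-0.5, 0, 0], "turn": 0}, {"claw": -1, "travel": [-0.5, 0, 0], "turn": 0}]'

```text
time: 3.93
ee_pos: [0.5657, -0.2453, 0.2723]
tcp_rot: [180.0, -0.1, -4.2]
wrist_force: [2.0, -0.3, 5.2]
opening: 0.0001
```

Call:
move_arm --commands '[{"claw": -1, "travel": [-0.5, 0, 0], "turn": 0}, {"claw": -1, "travel": [-0.5, 0, 0], "turn": 0}, {"claw": -1, "travel": [-0.5, 0, 0], "turn": 0}, {"claw": -1, "travel": [-0.5, 0, 0], "turn": 0}, {"claw": -1, "travel": [-0.4, 0, 0], "turn": 0}]'

```text
time: 4.35
ee_pos: [0.5416, -0.2435, 0.2723]
tcp_rot: [180.0, -0.1, -4.2]
wrist_force: [2.3, -0.2, 5.7]
opening: 0.0003
```

```bash
python3 plan.py .54 -.243 .272 -4.2; python3 snap.py w4; python3 snap.py s4 side;  python3 -c "
import cv2
b=cv2.imread('pics/s4.png')[230:410,230:470]
cv2.imwrite('pics/s4c.png',cv2.resize(b,None,fx=3.2,fy=3.2))"
```

```text
t 4.35 pos [ 0.5416 -0.2435  0.2723] rot [ 1.7996e+02 -1.4000e-01 -4.2200e+00] F [ 2.26 -0.25  5.7 ] open 0.0003
cm in current tool axes [-0.17 -0.04  0.03]  in final axes [-0.17 -0.04  0.03] turn -0.02
```

View pics/w4.png

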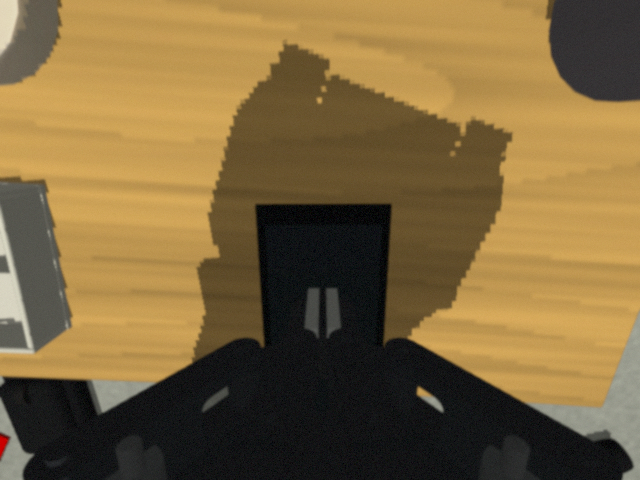

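View pics/s4c.png

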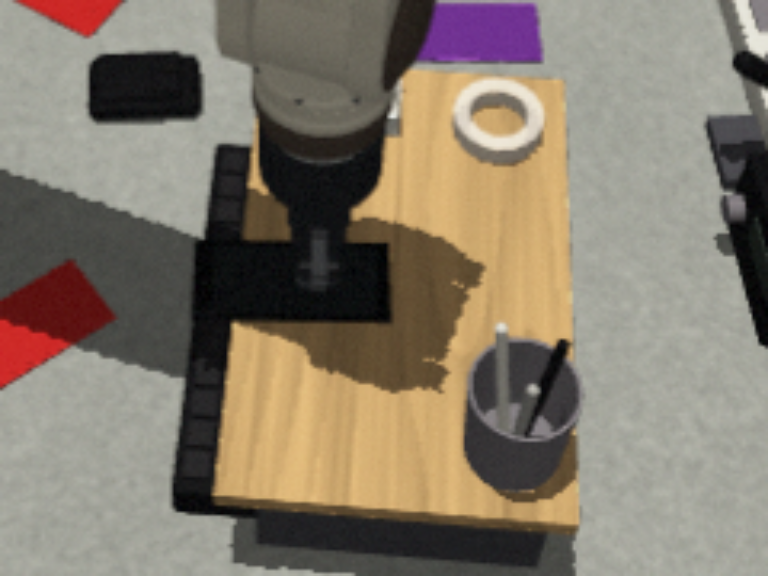

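Run:
```python
from h import *
import pickle
p=pickle.load(open('pics/w4.pkl','rb'))
e=onz(p,[(10,377.5),(160,384),(540,403),(600,406.5)],.096); print(e.round(4))
k=np.polyfit(e[:,1],e[:,0],1); print('edge x at y -.242',np.polyval(k,-.242),'yaw',np.degrees(np.arctan(-k[0])))
c=onz(p,[(256.5,205),(391.5,205)],.099); f=c.mean(0);print(c.round(4),f); a=np.radians(-4.2)
print('near end',f-[.13*np.cos(a),.13*np.sin(a),0])
```

```text
[[ 0.5129 -0.0793  0.096 ]
 [ 0.5022 -0.1542  0.096 ]
 [ 0.4754 -0.3543  0.096 ]
 [ 0.4713 -0.3858  0.096 ]]
edge x at y -.242 0.4906160287490566 yaw -7.708859465249703
[[ 0.5936 -0.2178  0.099 ]
 [ 0.5893 -0.2763  0.099 ]] [ 0.5914556  -0.24704871  0.099     ]
near end [ 0.46180472 -0.23752774  0.099     ]
```

Call:
move_arm --commands '[{"claw": -1, "travel": [-0.4, 0, 0], "turn": 0}, {"claw": -1, "travel": [-0.4, 0, 0], "turn": 0}, {"claw": -1, "travel": [-0.4, 0, 0], "turn": 0}, {"claw": -1, "travel": [0, 0, 0], "turn": 0}, {"claw": -1, "travel": [0, 0, -0.4], "turn": 0}]'

```text
time: 4.87
ee_pos: [0.5294, -0.2425, 0.2751]
tcp_rot: [-180.0, 0.0, -4.2]
wrist_force: [-0.6, 0.1, -0.3]
opening: 0.0001
```

Call:
move_arm --commands '[{"claw": -1, "travel": [0, 0, -2], "turn": 0}, {"claw": 1, "travel": [-2.5, 0, -3], "turn": 0}, {"claw": 1, "travel": [-2.5, 0, -3], "turn": 0}, {"claw": 1, "travel": [-2.5, 0, -2], "turn": 0}, {"claw": 1, "travel": [-2.5, 0, 0], "turn": 0}]'

```text
time: 5.28
ee_pos: [0.4291, -0.2351, 0.3796]
tcp_rot: [179.9, -0.3, -4.2]
wrist_force: [-0.6, -1.3, 1.2]
opening: 0.0483
```

Call:
move_arm --commands '[{"claw": 1, "travel": [0, 0, 0], "turn": 0}, {"claw": 1, "travel": [0, 0, 0], "turn": 0}, {"claw": 1, "travel": [0, 0, 0], "turn": 0}]'

```text
time: 5.53
ee_pos: [0.4301, -0.2353, 0.3749]
tcp_rot: [-180.0, -0.0, -4.2]
wrist_force: [0.5, 0.4, -0.8]
opening: 0.0829
```

```bash
python3 plan.py .464 -.238 .272 -4.2; python3 snap.py w5; python3 snap.py s5 side;  python3 -c "
import cv2
b=cv2.imread('pics/s5.png')[230:410,230:470]
cv2.imwrite('pics/s5c.png',cv2.resize(b,None,fx=3.2,fy=3.2))"
```

```text
t 5.53 pos [ 0.4301 -0.2353  0.3749] rot [-180.     -0.     -4.22] F [ 0.51  0.38 -0.82] open 0.0829
cm in current tool axes [ 3.4   0.02 10.29]  in final axes [ 3.4   0.02 10.29] turn -0.02
```

View pics/w5.png

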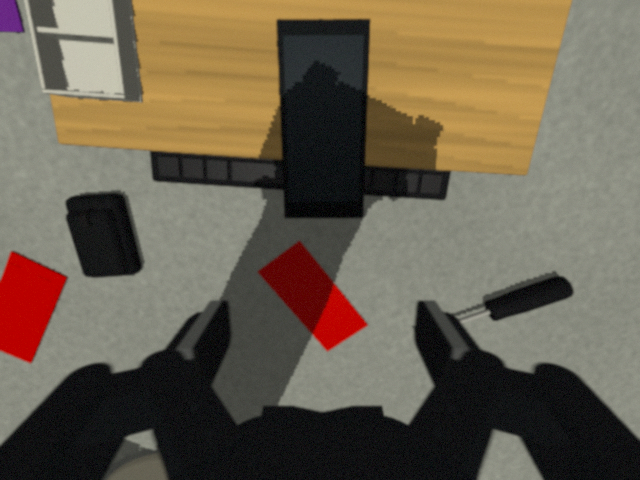

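View pics/s5c.png

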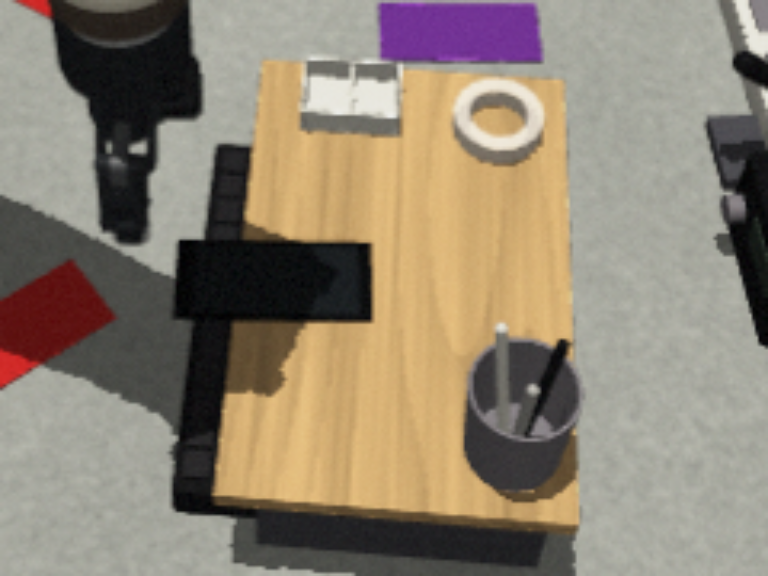

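Run:
```python
from h import *
import pickle
p=pickle.load(open('pics/w5.pkl','rb'))
c=onz(p,[(277.5,20),(369.5,20),(286,217),(363,216.5)],.0985); print(c.round(4))
print((c[0]+c[1])/2,(c[2]+c[3])/2)
for i,j in((0,1),(2,3),(2,0),(3,1)): print(np.linalg.norm(c[i]-c[j]).round(4), np.degrees(np.arctan2(*(c[j]-c[i])[1::-1])).round(2))
e=onz(p,[(60,144),(270,156.5),(380,163.5),(525,175)],.096)
k=np.polyfit(e[:,1],e[:,0],1); print('edge x at y -.21,-.27',np.polyval(k,[-.21,-.24,-.27]),'yaw',np.degrees(np.arctan(-k[0])))
```

```text
[[ 0.5806 -0.2168  0.0985]
 [ 0.5762 -0.2753  0.0985]
 [ 0.4525 -0.2083  0.0985]
 [ 0.4486 -0.2666  0.0985]]
[ 0.57839767 -0.24601997  0.0985    ] [ 0.45052856 -0.23742808  0.0985    ]
0.0586 -94.25
0.0584 -93.87
0.1284 -3.8
0.128 -3.89
edge x at y -.21,-.27 [0.49544212 0.49129497 0.48714783] yaw -7.870579923829669
```

Call:
move_arm --commands '[{"claw": 1, "travel": [1.7, 0.02, 3], "turn": 0}, {"claw": 1, "travel": [1.7, 0.02, 3], "turn": 0}, {"claw": 1, "travel": [0, 0, 3], "turn": 0}, {"claw": 1, "travel": [0, 0, 0], "turn": 0}]'

```text
time: 5.97
ee_pos: [0.4635, -0.2373, 0.2782]
tcp_rot: [-179.8, 0.5, -4.2]
wrist_force: [-1.1, 0.5, -1.8]
opening: 0.0854
```

```bash
python3 plan.py .464 -.2384 .252 -4.0; python3 snap.py w6
```

```text
t 5.97 pos [ 0.4635 -0.2373  0.2782] rot [-179.77    0.54   -4.16] F [-1.09  0.54 -1.82] open 0.0854
cm in current tool axes [0.08 0.12 2.62]  in final axes [0.06 0.11 2.62] turn -0.16
```

View pics/w6.png

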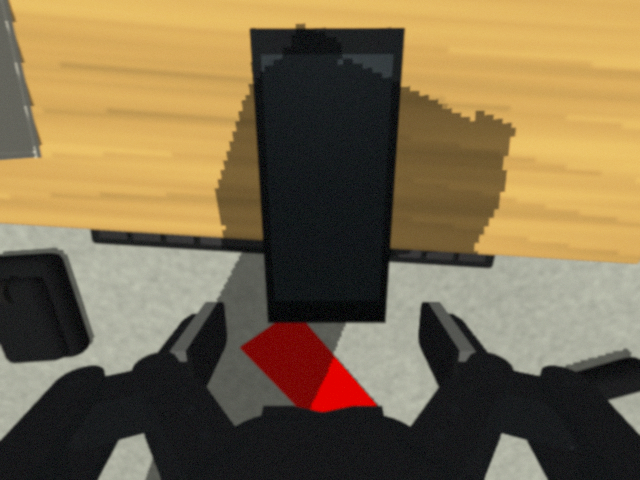

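Call:
move_arm --commands '[{"claw": 1, "travel": [0.05, 0.2, 0.6], "turn": 0}, {"claw": 1, "travel": [0, 0, 0.8], "turn": 0}, {"claw": 1, "travel": [0, 0, 0.8], "turn": 0}, {"claw": 1, "travel": [0, 0, 0.4], "turn": 0}, {"claw": 1, "travel": [0, 0, 0], "turn": 0}]'

```text
time: 6.43
ee_pos: [0.4638, -0.2401, 0.2587]
tcp_rot: [-180.0, 0.0, -4.2]
wrist_force: [0.1, -0.0, -0.8]
opening: 0.085
```

```bash
python3 plan.py .464 -.2384 .252 -4.0; python3 snap.py w7; python3 snap.py s7 side; python3 -c "
import cv2
b=cv2.imread('pics/s7.png')[230:380,230:430]
cv2.imwrite('pics/s7c.png',cv2.resize(b,None,fx=3.9,fy=3.9,interpolation=cv2.INTER_CUBIC))"
```

```text
t 6.43 pos [ 0.4638 -0.2401  0.2587] rot [-1.7999e+02  3.0000e-02 -4.2200e+00] F [ 0.14 -0.01 -0.83] open 0.085
cm in current tool axes [ 0.01 -0.17  0.67]  in final axes [ 0.01 -0.17  0.67] turn -0.22
```

View pics/w7.png

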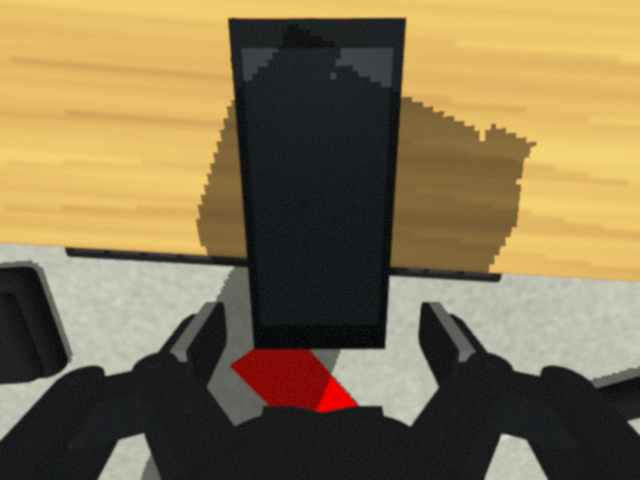

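View pics/s7c.png

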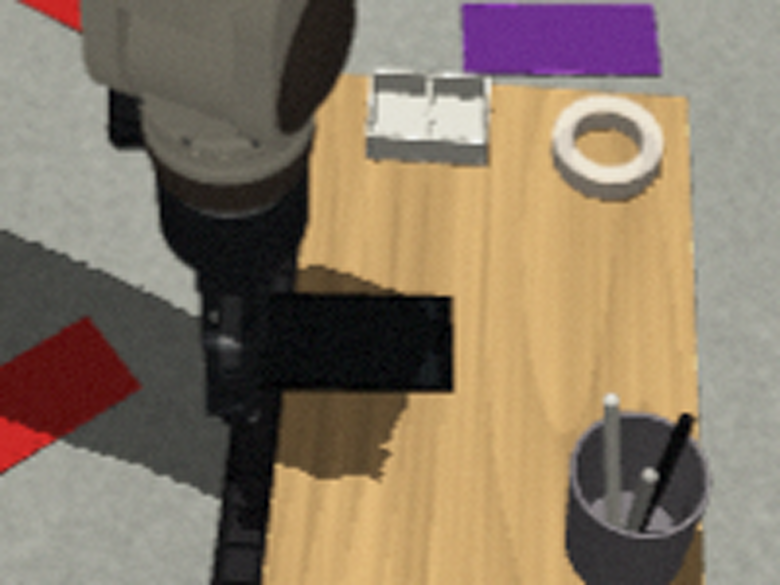

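Call:
move_arm --commands '[{"claw": 1, "travel": [0, -0.1, 0.3], "turn": 0}, {"claw": 1, "travel": [0, 0, 0.3], "turn": 0}, {"claw": 1, "travel": [0, 0, 0], "turn": 0}]'

```text
time: 6.78
ee_pos: [0.464, -0.239, 0.2527]
tcp_rot: [-180.0, 0.0, -4.2]
wrist_force: [-0.2, -0.3, 0.3]
opening: 0.0857
```

Call:
move_arm --commands '[{"claw": 0.55, "travel": [0, 0, 0], "turn": 0}, {"claw": 0.5, "travel": [0, 0, 0], "turn": 0}, {"claw": 0.45, "travel": [0, 0, 0], "turn": 0}, {"claw": 0.4, "travel": [0, 0, 0], "turn": 0}]' --squeeze 25

```text
time: 7.12
ee_pos: [0.4641, -0.2391, 0.2533]
tcp_rot: [180.0, -0.0, -4.2]
wrist_force: [0.3, -0.5, 0.7]
opening: 0.06
```

Call:
move_arm --commands '[{"claw": 0, "travel": [0, 0, 0], "turn": 0}, {"claw": -1, "travel": [0, 0, 0], "turn": 0}, {"claw": -1, "travel": [0, 0, 0], "turn": 0}]' --squeeze 40

```text
time: 7.37
ee_pos: [0.4641, -0.2392, 0.2535]
tcp_rot: [180.0, -0.0, -4.2]
wrist_force: [-0.2, 0.7, 3.1]
opening: 0.0585
```

```bash
python3 plan.py .464 -.2384 .33 -4.0; python3 snap.py w8
```

```text
t 7.37 pos [ 0.4641 -0.2392  0.2535] rot [ 1.7999e+02 -3.0000e-02 -4.2100e+00] F [-0.2   0.71  3.08] open 0.0585
cm in current tool axes [-0.02 -0.07 -7.65]  in final axes [-0.02 -0.08 -7.65] turn -0.21
```

View pics/w8.png

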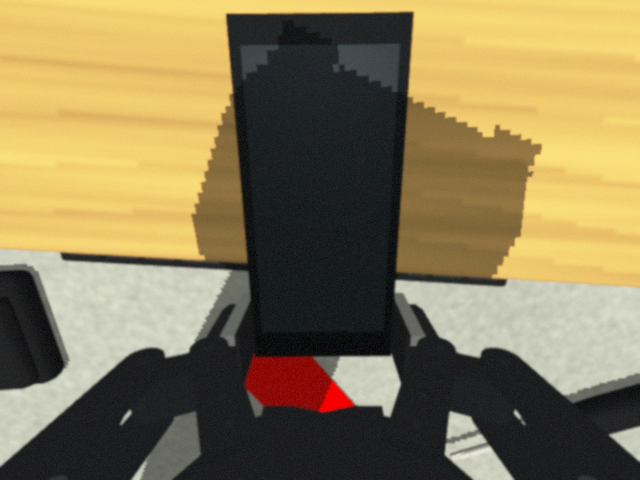

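Call:
move_arm --commands '[{"claw": -1, "travel": [0, 0, -0.2], "turn": 0}, {"claw": -1, "travel": [0, 0, -0.4], "turn": 0}, {"claw": -1, "travel": [0, 0, -0.8], "turn": 0}, {"claw": -1, "travel": [0, 0, -1.5], "turn": 0}, {"claw": -1, "travel": [0, 0, -1.5], "turn": 0}]'

```text
time: 7.83
ee_pos: [0.4639, -0.2391, 0.2978]
tcp_rot: [-180.0, 0.1, -4.2]
wrist_force: [-0.2, 0.3, 0.3]
opening: 0.0586
```

```bash
python3 plan.py .464 -.2384 .33 -4.0; python3 snap.py w9;python3 snap.py s9 side; python3 -c "
import cv2
b=cv2.imread('pics/s9.png')[230:380,230:430]
cv2.imwrite('pics/s9c.png',cv2.resize(b,None,fx=3.9,fy=3.9,interpolation=cv2.INTER_CUBIC))"
```

```text
t 7.83 pos [ 0.4639 -0.2391  0.2978] rot [-1.7998e+02  5.0000e-02 -4.2100e+00] F [-0.24  0.3   0.26] open 0.0586
cm in current tool axes [-0.   -0.07 -3.22]  in final axes [ 0.   -0.07 -3.22] turn -0.21
```

View pics/w9.png

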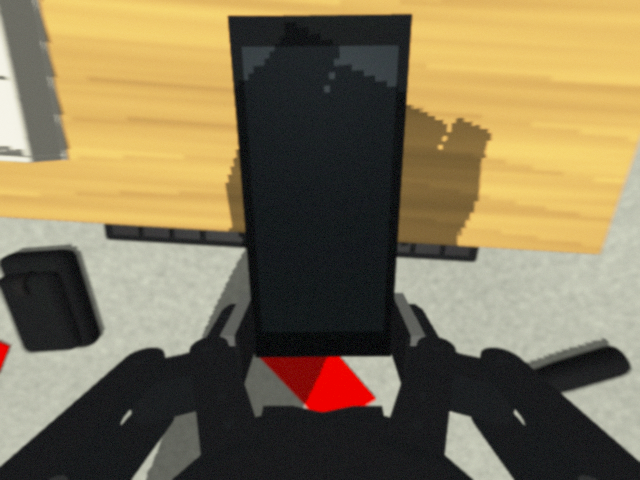

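View pics/s9c.png

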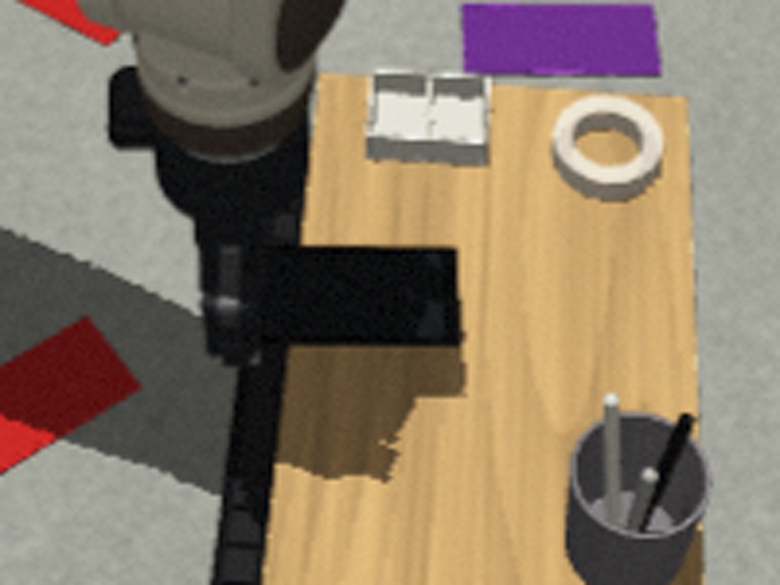

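Call:
move_arm --commands '[{"claw": -1, "travel": [0.1, -1, -1.5], "turn": -0.25}, {"claw": -1, "travel": [0.1, -2, -1.5], "turn": -0.25}, {"claw": -1, "travel": [0.1, -3, -1.5], "turn": -0.25}, {"claw": -1, "travel": [0.1, -3.5, -1], "turn": -0.25}, {"claw": -1, "travel": [0.1, -3.8, -0.7], "turn": -0.25}]'

```text
time: 8.35
ee_pos: [0.4773, -0.106, 0.3598]
tcp_rot: [180.0, -0.0, -3.0]
wrist_force: [1.2, 0.6, -0.7]
opening: 0.0586
```

Call:
move_arm --commands '[{"claw": -1, "travel": [0.1, -3.9, 0], "turn": -0.25}, {"claw": -1, "travel": [0.1, -3.9, 0], "turn": -0.25}, {"claw": -1, "travel": [0.1, -3.9, 0], "turn": -0.25}, {"claw": -1, "travel": [0.1, -3.9, 0], "turn": -0.25}, {"claw": -1, "travel": [0.1, -3.9, 0], "turn": -0.25}]'

```text
time: 8.77
ee_pos: [0.4891, 0.0278, 0.3599]
tcp_rot: [-177.6, 0.1, 2.8]
wrist_force: [0.3, -1.0, 0.0]
opening: 0.0585
```

Call:
move_arm --commands '[{"claw": -1, "travel": [0.1, -3.9, 0], "turn": -0.25}, {"claw": -1, "travel": [0.1, -3.9, 0], "turn": -0.25}, {"claw": -1, "travel": [0.1, -3.5, 0], "turn": -0.25}, {"claw": -1, "travel": [0.1, -2.5, 0], "turn": -0.25}, {"claw": -1, "travel": [0.1, -2.2, 0], "turn": -0.25}]'

```text
time: 9.18
ee_pos: [0.4908, 0.099, 0.3699]
tcp_rot: [-174.3, -0.0, 10.2]
wrist_force: [-0.3, -0.9, -0.9]
opening: 0.0584
```

Call:
move_arm --commands '[{"claw": -1, "travel": [0, 0, 0], "turn": 0}, {"claw": -1, "travel": [0, 0, 0], "turn": 0}, {"claw": -1, "travel": [0, 0, 0], "turn": 0}]'

```text
time: 9.43
ee_pos: [0.4908, 0.0977, 0.37]
tcp_rot: [-174.3, -0.0, 10.0]
wrist_force: [0.0, -0.6, -0.9]
opening: 0.0582
```

```bash
python3 plan.py .5 .248 .36 -.5; python3 snap.py w10;python3 snap.py s10 side; python3 -c "
import cv2
b=cv2.imread('pics/s10.png')[100:250,250:450]
cv2.imwrite('pics/s10c.png',cv2.resize(b,None,fx=3.9,fy=3.9,interpolation=cv2.INTER_CUBIC))"
```

```text
t 9.43 pos [0.4908 0.0977 0.37  ] rot [-1.7433e+02 -2.0000e-02  1.0050e+01] F [ 0.   -0.65 -0.91] open 0.0582
cm in current tool axes [  3.53 -14.47   2.45]  in final axes [  0.79 -15.04   1.  ] turn 10.55
```

View pics/w10.png

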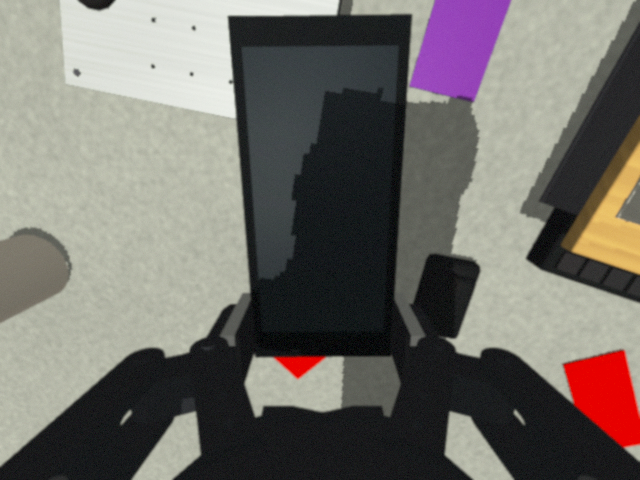

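View pics/s10c.png

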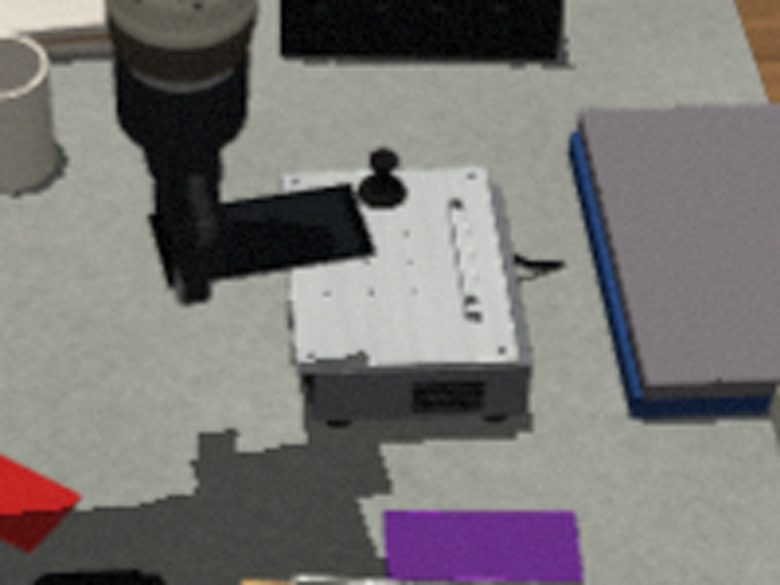

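```bash
python3 -c "
from workcell import status
o=status.get_obs();print(o['q'].round(2),o['joint_efforts'].round(1),o['qd'].round(1))"
```

```text
[  9.97  -2.43  -1.37  91.04   5.68 179.94] [  0.3 -44.5  47.3  -0.    0.3  -0. ] [-0.  -0.1  0.1  0.   0.1 -0.1]
```

Call:
move_arm --commands '[{"claw": -1, "travel": [0, 1, 0], "turn": 0}, {"claw": -1, "travel": [0, 2, 0], "turn": 0}, {"claw": -1, "travel": [0, 2, 0], "turn": 0}]'

```text
time: 9.78
ee_pos: [0.4995, 0.048, 0.3652]
tcp_rot: [-174.3, -0.0, 10.1]
wrist_force: [-0.4, 0.4, -0.1]
opening: 0.0584
```

```bash
python3 plan.py .4641 -.2392 .29 -4.2;  python3 -c "
from workcell import status
o=status.get_obs();print(o['q'].round(2))"
```

```text
t 9.78 pos [0.4995 0.048  0.3652] rot [-1.7432e+02 -4.0000e-02  1.0130e+01] F [-0.36  0.36 -0.08] open 0.0584
cm in current tool axes [-8.55 28.26  4.74]  in final axes [-1.43 28.9   7.52] turn 14.33
[  4.23  -1.96  -1.45  91.05   5.66 174.07]
```

Call:
move_arm --commands '[{"claw": -1, "travel": [0, -2, 0], "turn": 0}, {"claw": -1, "travel": [0, -2, 0], "turn": 0}, {"claw": -1, "travel": [0, -0.9, 0], "turn": -2}, {"claw": -1, "travel": [0, 0, 0], "turn": -4}, {"claw": -1, "travel": [0, 0, 0], "turn": -7.16}]'

```text
time: 10.2
ee_pos: [0.4909, 0.097, 0.3701]
tcp_rot: [-174.5, -1.4, 23.5]
wrist_force: [0.3, -0.2, -0.7]
opening: 0.0586
```

Call:
move_arm --commands '[{"claw": -1, "travel": [0, 0, 0], "turn": -7.16}, {"claw": -1, "travel": [0, 0, 0], "turn": -7.16}, {"claw": -1, "travel": [0, 0, 0], "turn": -7.16}, {"claw": -1, "travel": [0, 0, 0], "turn": -7.16}, {"claw": -1, "travel": [0, 0, 0], "turn": -7.16}]'

```text
time: 10.62
ee_pos: [0.491, 0.0965, 0.37]
tcp_rot: [-176.3, -4.3, 59.4]
wrist_force: [0.6, -0.6, -0.7]
opening: 0.0583
```

```bash
python3 plan.py .4908 .0977 .37 -4.2;  python3 -c "
from workcell import status
o=status.get_obs();print(o['q'].round(2))"
```

```text
t 10.62 pos [0.491  0.0965 0.37  ] rot [-176.32   -4.33   59.37] F [ 0.61 -0.62 -0.69] open 0.0583
cm in current tool axes [ 0.09 -0.08  0.02]  in final axes [-0.03 -0.11  0.  ] turn 63.57
[  9.86  -2.43  -1.37  91.05   5.68 130.35]
```

Call:
move_arm --commands '[{"claw": -1, "travel": [0, 0, 0], "turn": -7.16}, {"claw": -1, "travel": [0, 0, 0], "turn": -7.16}, {"claw": -1, "travel": [0, 0, 0], "turn": -7.16}, {"claw": -1, "travel": [0, 0, 0], "turn": -7.16}, {"claw": -1, "travel": [0, 0, 0], "turn": -7.16}]'

```text
time: 11.03
ee_pos: [0.4911, 0.0965, 0.37]
tcp_rot: [-179.6, -5.7, 95.3]
wrist_force: [0.1, -0.2, -0.8]
opening: 0.0583
```

Call:
move_arm --commands '[{"claw": -1, "travel": [0, 0, 0], "turn": -7.16}, {"claw": -1, "travel": [0, 0, 0], "turn": -7.16}, {"claw": -1, "travel": [0, 0, 0], "turn": -7.16}, {"claw": -1, "travel": [0, 0, 0], "turn": -7.16}, {"claw": -1, "travel": [0, 0, 0], "turn": -7.16}]'

```text
time: 11.45
ee_pos: [0.4911, 0.0965, 0.3701]
tcp_rot: [177.0, -4.8, 131.2]
wrist_force: [-0.1, 0.2, -0.8]
opening: 0.0582
```

Call:
move_arm --commands '[{"claw": -1, "travel": [0, 0, 0], "turn": -7.16}, {"claw": -1, "travel": [0, 0, 0], "turn": -7.16}, {"claw": -1, "travel": [0, 0, 0], "turn": -7.16}, {"claw": -1, "travel": [0, 0, 0], "turn": -7.16}, {"claw": -1, "travel": [0, 0, 0], "turn": -7.16}]'

```text
time: 11.87
ee_pos: [0.491, 0.0965, 0.37]
tcp_rot: [174.8, -2.2, 167.0]
wrist_force: [0.1, -0.4, -0.8]
opening: 0.0581
```

Call:
move_arm --commands '[{"claw": -1, "travel": [0, 0, 0], "turn": -7.16}, {"claw": -1, "travel": [0, 0, 0], "turn": -7.16}, {"claw": -1, "travel": [0, 0, 0], "turn": -7.16}, {"claw": -1, "travel": [0, 0, 0], "turn": -7.16}, {"claw": -1, "travel": [0, 0, 0], "turn": -7.16}]'

```text
time: 12.28
ee_pos: [0.491, 0.0965, 0.3701]
tcp_rot: [174.5, 1.3, -157.4]
wrist_force: [0.4, -0.0, -0.6]
opening: 0.0586
```

Call:
move_arm --commands '[{"claw": -1, "travel": [0, 0, 0], "turn": -7.16}, {"claw": -1, "travel": [0, 0, 0], "turn": -7.16}, {"claw": -1, "travel": [0, 0, 0], "turn": -7.16}, {"claw": -1, "travel": [0, 0, 0], "turn": -7.16}, {"claw": -1, "travel": [0, 0, 0], "turn": -7.16}]'

```text
time: 12.7
ee_pos: [0.491, 0.0965, 0.3701]
tcp_rot: [176.3, 4.3, -121.6]
wrist_force: [-0.5, -0.2, -1.0]
opening: 0.0584
```

Call:
move_arm --commands '[{"claw": -1, "travel": [0, 0, 0], "turn": -7.16}, {"claw": -1, "travel": [0, 0, 0], "turn": -7.16}, {"claw": -1, "travel": [0, 0, 0], "turn": -7.16}, {"claw": -1, "travel": [0, 0, 0], "turn": -7.16}, {"claw": -1, "travel": [0, 0, 0], "turn": -7.16}]'

```text
time: 13.12
ee_pos: [0.491, 0.0965, 0.3701]
tcp_rot: [179.5, 5.7, -85.7]
wrist_force: [0.5, -0.4, -1.4]
opening: 0.0583
```

Call:
move_arm --commands '[{"claw": -1, "travel": [0, 0, 0], "turn": -7.16}, {"claw": -1, "travel": [0, 0, 0], "turn": -7.16}, {"claw": -1, "travel": [0, 0, 0], "turn": -7.16}, {"claw": -1, "travel": [0, 0, 0], "turn": -7.16}, {"claw": -1, "travel": [0, 0, 0], "turn": -7.16}]'

```text
time: 13.53
ee_pos: [0.491, 0.0965, 0.37]
tcp_rot: [-177.1, 4.9, -49.8]
wrist_force: [-0.8, 0.0, 0.6]
opening: 0.0581
```

Call:
move_arm --commands '[{"claw": -1, "travel": [0, 0, 0], "turn": -7.16}, {"claw": -1, "travel": [0, 0, 0], "turn": -7.16}, {"claw": -1, "travel": [0, 0, 0], "turn": -7.16}, {"claw": -1, "travel": [0, 0, 0], "turn": -7.16}, {"claw": -1, "travel": [0, 0, 0], "turn": -7.16}]'

```text
time: 13.95
ee_pos: [0.491, 0.0965, 0.3701]
tcp_rot: [-174.8, 2.3, -14.0]
wrist_force: [-0.0, -1.4, -0.8]
opening: 0.0583
```

```bash
python3 plan.py .4908 .0977 .37 -4.2;  python3 -c "
from workcell import status
o=status.get_obs();print(o['q'].round(2))"
```

```text
t 13.95 pos [0.491  0.0965 0.3701] rot [-174.8     2.29  -13.99] F [-0.04 -1.43 -0.76] open 0.0583
cm in current tool axes [-0.05 -0.11  0.02]  in final axes [-0.03 -0.11  0.01] turn -9.79
[   9.86   -2.42   -1.36   91.05    5.68 -156.05]
```

Call:
move_arm --commands '[{"claw": -1, "travel": [0, 0, 0], "turn": -7.16}, {"claw": -1, "travel": [0, 0, 0], "turn": -7.16}, {"claw": -1, "travel": [0, 0, 0], "turn": -7.16}, {"claw": -1, "travel": [0, 0, 0], "turn": -2.4}, {"claw": -1, "travel": [0, 1, 0], "turn": 0}]'

```text
time: 14.37
ee_pos: [0.492, 0.0902, 0.3692]
tcp_rot: [-174.4, 0.0, 9.2]
wrist_force: [0.5, -0.1, -0.4]
opening: 0.0585
```

Call:
move_arm --commands '[{"claw": -1, "travel": [0, 2, 0], "turn": 0}, {"claw": -1, "travel": [0, 2, 0], "turn": 0}]'

```text
time: 14.53
ee_pos: [0.4945, 0.0731, 0.3654]
tcp_rot: [-175.4, 0.1, 7.4]
wrist_force: [-0.1, 0.7, -0.2]
opening: 0.0584
```

```bash
python3 plan.py .4908 .0977 .37 -4.2;  python3 -c "
from workcell import status
o=status.get_obs();print(o['q'].round(2))"
```

```text
t 14.53 pos [0.4945 0.0731 0.3654] rot [-1.7537e+02  5.0000e-02  7.3700e+00] F [-0.11  0.69 -0.24] open 0.0584
cm in current tool axes [-0.06 -2.52 -0.26]  in final axes [-0.55 -2.43 -0.46] turn 11.57
[   7.38   -2.5    -1.94   90.62    4.63 -179.99]
```

Call:
move_arm --commands '[{"claw": -1, "travel": [0, 2, 0], "turn": 0}, {"claw": -1, "travel": [0, 2, 0], "turn": 0}, {"claw": -1, "travel": [0, 2, 0], "turn": 0}, {"claw": -1, "travel": [0, 2, 0], "turn": 0}, {"claw": -1, "travel": [0, 2, 0], "turn": 0}]'

```text
time: 14.95
ee_pos: [0.4987, 0.0325, 0.3592]
tcp_rot: [-177.6, 0.1, 3.1]
wrist_force: [0.7, 1.2, -0.5]
opening: 0.0584
```

```bash
python3 plan.py .4908 .0977 .37 -4.2;  python3 -c "
from workcell import status
o=status.get_obs();print(o['q'].round(2))"
```

```text
t 14.95 pos [0.4987 0.0325 0.3592] rot [-1.7759e+02  7.0000e-02  3.1400e+00] F [ 0.67  1.23 -0.5 ] open 0.0584
cm in current tool axes [-0.43 -6.59 -0.8 ]  in final axes [-1.26 -6.44 -1.08] turn 7.34
[   3.2    -2.57   -2.65   89.98    2.41 -179.95]
```

Call:
move_arm --commands '[{"claw": -1, "travel": [0, 2, 0], "turn": 0}, {"claw": -1, "travel": [0, 2, 0], "turn": 0}, {"claw": -1, "travel": [0, 2, 0], "turn": 0}, {"claw": -1, "travel": [0, 2, 0], "turn": 0}, {"claw": -1, "travel": [0, 0, 0], "turn": 0}]'

```text
time: 15.37
ee_pos: [0.5002, -0.0006, 0.357]
tcp_rot: [-179.4, 0.1, -0.3]
wrist_force: [0.5, 1.0, -0.5]
opening: 0.0583
```

```bash
python3 plan.py .4908 .0977 .37 -4.2;  python3 -c "
from workcell import status
o=status.get_obs();print(o['q'].round(2))"
```

```text
t 15.37 pos [ 0.5002 -0.0006  0.357 ] rot [-1.794e+02  8.000e-02 -2.600e-01] F [ 0.53  1.03 -0.5 ] open 0.0583
cm in current tool axes [-0.98 -9.84 -1.2 ]  in final axes [-1.65 -9.73 -1.3 ] turn 3.94
[  -0.2    -2.52   -2.85   89.75    0.6  -179.94]
```

One more row of about 2.5 cm should remove the last 0.6° of tilt.

Call:
move_arm --commands '[{"claw": -1, "travel": [0, 2.4, 0], "turn": 0}, {"claw": -1, "travel": [0, 0, 0], "turn": 0}]'

```text
time: 15.53
ee_pos: [0.5003, -0.0102, 0.3567]
tcp_rot: [-179.9, 0.1, -1.2]
wrist_force: [0.6, -0.3, -1.2]
opening: 0.0589
```

```bash
python3 plan.py .50 .248 .36 -.5;  python3 -c "
from workcell import status
o=status.get_obs();print(o['q'].round(2))"; python3 snap.py w11
```

```text
t 15.53 pos [ 0.5003 -0.0102  0.3567] rot [-1.7995e+02  8.0000e-02 -1.2300e+00] F [ 0.63 -0.28 -1.2 ] open 0.0589
cm in current tool axes [ -0.59 -25.81  -0.3 ]  in final axes [ -0.26 -25.82  -0.33] turn -0.73
[-1.1800e+00 -2.4900e+00 -2.8300e+00  8.9730e+01  5.0000e-02 -1.7994e+02]
```

View pics/w11.png

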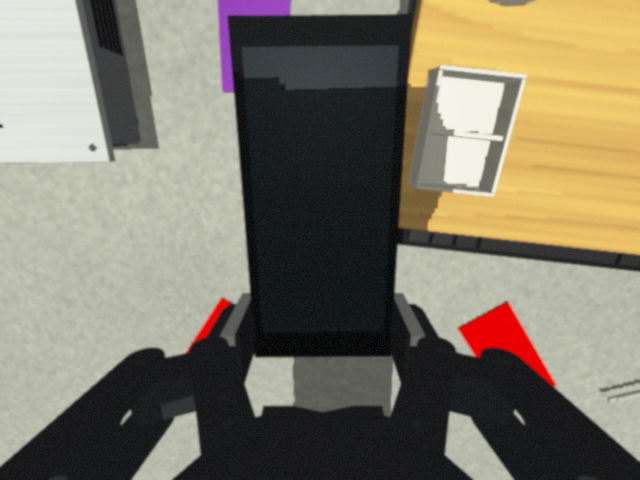

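Call:
move_arm --commands '[{"claw": -1, "travel": [0, -1, 0], "turn": 0}, {"claw": -1, "travel": [0, -2.5, 0], "turn": 0}, {"claw": -1, "travel": [0, -3.5, 0], "turn": 0}, {"claw": -1, "travel": [0, -3.9, 0], "turn": 0}, {"claw": -1, "travel": [0, -3.9, 0], "turn": 0}]'

```text
time: 16.0
ee_pos: [0.5028, 0.141, 0.3573]
tcp_rot: [-179.9, 0.1, -1.2]
wrist_force: [1.5, -0.3, -1.0]
opening: 0.0584
```

Call:
move_arm --commands '[{"claw": -1, "travel": [-0.1, -3.9, 0], "turn": 0}, {"claw": -1, "travel": [-0.1, -3.5, 0], "turn": 0}, {"claw": -1, "travel": [0, -2.2, 0], "turn": 0}, {"claw": -1, "travel": [0, -1.4, 0], "turn": 0}, {"claw": -1, "travel": [0, 0, 0], "turn": 0}]'

```text
time: 16.42
ee_pos: [0.5029, 0.2517, 0.3569]
tcp_rot: [-179.9, 0.1, -0.9]
wrist_force: [0.1, 0.7, 0.4]
opening: 0.0582
```

```bash
python3 plan.py .50 .248 .36 -.5;  python3 snap.py w12
```

```text
t 16.42 pos [0.5029 0.2517 0.3569] rot [-1.7986e+02  1.1000e-01 -9.4000e-01] F [0.09 0.73 0.43] open 0.0582
cm in current tool axes [-0.29  0.37 -0.31]  in final axes [-0.29  0.37 -0.31] turn -0.44
```

View pics/w12.png

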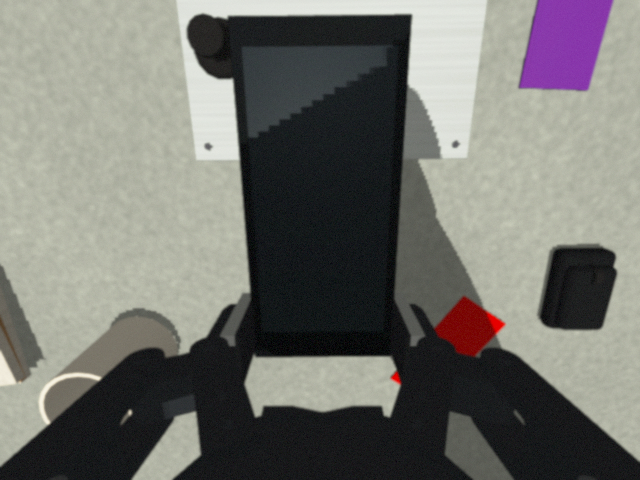

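Run:
```python
from h import *
import pickle
p=pickle.load(open('pics/w12.pkl','rb'))
for z in (.07,.075,.08):
  e=onz(p,[(196.5,159.5),(467,158)],z); print(z,e.round(4).tolist(),np.linalg.norm(e[0]-e[1]).round(4),e.mean(0).round(4),'yaw',(np.degrees(np.arctan2(e[1,1]-e[0,1],e[1,0]-e[0,0]))+90).round(2))
m=onz(p,[(75,405),(40,405),(110,405)],.092);print('mug',m.round(3))
# panel in tool at top plane TCP z -.1542
t=.3569-.1542
c=onz(p,[(229,16),(411,15),(256.5,355.5),(391.5,355.5)],t-.000); print(c.round(4).tolist())
o=np.array([.5029,.2517,0]);M=Rm([180,0,-.94])
q=(c-o)@M; print(q.round(4)); print('near mid',(q[2]+q[3])/2,'far mid',(q[0]+q[1])/2)
```

```text
0.07 [[0.5659, 0.3465, 0.07], [0.5636, 0.1444, 0.07]] 0.2021 [0.5647 0.2454 0.07  ] yaw -0.67
0.075 [[0.5662, 0.3446, 0.075], [0.5639, 0.1465, 0.075]] 0.1982 [0.565  0.2456 0.075 ] yaw -0.67
0.08 [[0.5665, 0.3428, 0.08], [0.5642, 0.1486, 0.08]] 0.1942 [0.5653 0.2457 0.08  ] yaw -0.67
mug [[0.363 0.469 0.092]
 [0.364 0.498 0.092]
 [0.362 0.439 0.092]]
[[0.6172, 0.2808, 0.2027], [0.6164, 0.223, 0.2027], [0.4901, 0.2819, 0.2027], [0.4892, 0.2232, 0.2027]]
[[ 0.1138 -0.0309 -0.2027]
 [ 0.114   0.0268 -0.2027]
 [-0.0133 -0.03   -0.2027]
 [-0.0132  0.0287 -0.2027]]
near mid [-0.01324223 -0.00065097 -0.2027    ] far mid [ 0.11386474 -0.00206902 -0.2027    ]
```

```bash
python3 - <<'E' | tail -8
from fit import *
a=un([(568,236),(362,357)],(380,195),5.5); b=un([(371,158),(398,342)],(305,125),6)
print(onz(S,a,.078).round(4)); print(onz(D,b,.078).round(4))
print('plate corners', onz(S,hs,.072).round(4).tolist(), onz(D,hd,.072).round(4).tolist())
E
```

```text
[5.626e-01 1.494e-01 6.920e-02 5.600e-03]
 [7.129e-01 3.431e-01 7.220e-02 3.300e-03]
 [7.113e-01 1.473e-01 6.830e-02 1.000e-04]]
[[0.6908 0.3025 0.078 ]
 [0.6902 0.1805 0.078 ]]
[[0.6867 0.3041 0.078 ]
 [0.6842 0.1805 0.078 ]]
plate corners [[0.5672, 0.3435, 0.072], [0.5668, 0.1434, 0.072], [0.7136, 0.3409, 0.072], [0.7136, 0.1441, 0.072]] [[0.5655, 0.3467, 0.072], [0.5622, 0.1505, 0.072], [0.7132, 0.3459, 0.072], [0.7105, 0.1437, 0.072]]
```

```bash
python3 plan.py .548 .243 .25 -1.35
```

```text
t 16.47 pos [0.5031 0.2502 0.357 ] rot [-1.799e+02  1.100e-01 -1.000e+00] F [ 0.65 -0.2  -1.36] open 0.0582
cm in current tool axes [ 4.53  0.66 10.69]  in final axes [ 4.51  0.61 10.7 ] turn 0.35
```

Call:
move_arm --commands '[{"claw": -1, "travel": [1, 0.2, 1.5], "turn": 0.35}, {"claw": -1, "travel": [1.5, 0.2, 2.5], "turn": 0}, {"claw": -1, "travel": [1.5, 0.2, 3], "turn": 0}, {"claw": -1, "travel": [0.5, 0, 2.5], "turn": 0}, {"claw": -1, "travel": [0, 0, 1], "turn": 0}]'

```text
time: 16.88
ee_pos: [0.5483, 0.2401, 0.2483]
tcp_rot: [180.0, 0.3, -1.6]
wrist_force: [0.3, -0.4, -1.8]
opening: 0.0586
```

Call:
move_arm --commands '[{"claw": -1, "travel": [0, 0, 0], "turn": 0}, {"claw": -1, "travel": [0, 0, 0], "turn": 0}]'

```text
time: 17.05
ee_pos: [0.5479, 0.2413, 0.253]
tcp_rot: [-179.9, 0.1, -1.5]
wrist_force: [0.5, -0.2, 0.5]
opening: 0.0582
```

```bash
python3 plan.py .548 .243 .235 -1.35;  python3 snap.py w13; python3 snap.py s13 side; python3 -c "
import cv2
b=cv2.imread('pics/s13.png')[100:250,250:450]
cv2.imwrite('pics/s13c.png',cv2.resize(b,None,fx=3.9,fy=3.9,interpolation=cv2.INTER_CUBIC))"
```

```text
t 17.05 pos [0.5479 0.2413 0.253 ] rot [-1.7989e+02  9.0000e-02 -1.5300e+00] F [ 0.51 -0.19  0.5 ] open 0.0582
cm in current tool axes [ 0.01 -0.17  1.8 ]  in final axes [ 0.   -0.17  1.8 ] turn -0.18
```

View pics/w13.png

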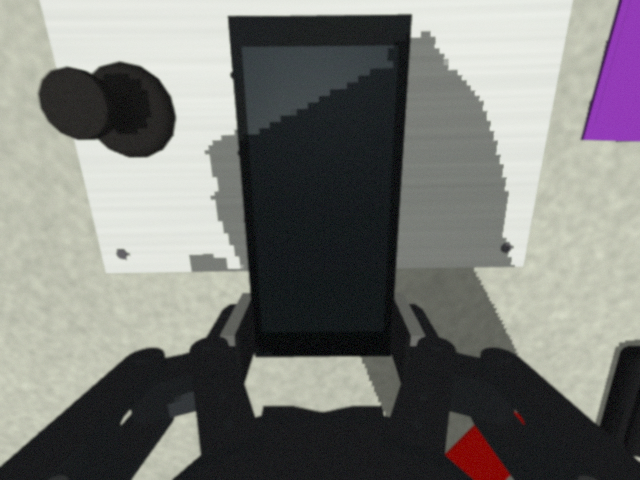

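View pics/s13c.png

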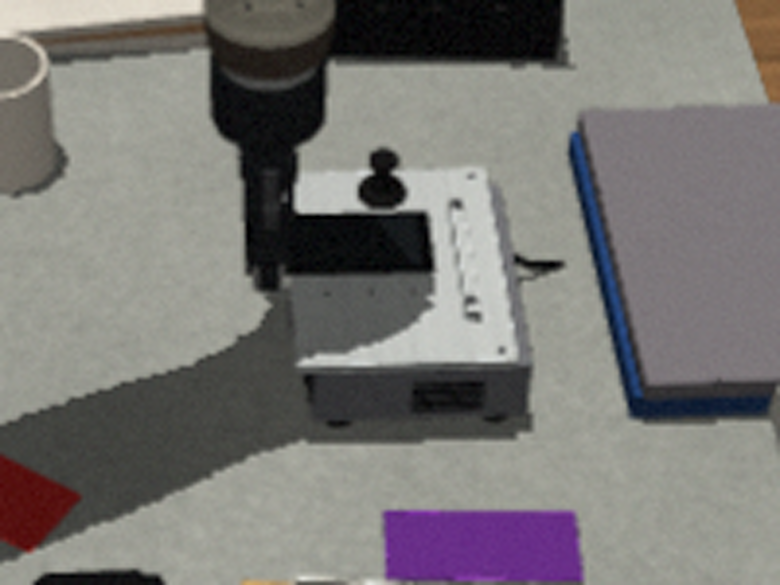

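Run:
```python
from h import *
import pickle
p=pickle.load(open('pics/w13.pkl','rb')); print(p['xyz'])
for z in (.07,.074,.078):
  e=onz(p,[(105.5,273),(523.5,266.5),(40.5,0),(574,0)],z); print(z,e.round(4).tolist(),np.linalg.norm(e[0]-e[1]).round(4),e[:2].mean(0).round(4),'yaw',(np.degrees(np.arctan2(e[1,1]-e[0,1],e[1,0]-e[0,0]))+90).round(2), [np.degrees(np.arctan2(*(e[j]-e[i])[1::-1])).round(2) for i,j in((0,2),(1,3))])
t=.253-.1542
c=onz(p,[(229,16),(411,15),(256.5,355.5),(391.5,355.5)],t); print(c.round(4).tolist()); print(((c[0]+c[1])/2).round(4),((c[2]+c[3])/2).round(4))
```

```text
[0.62507625 0.2403036  0.22160141]
0.07 [[0.5643, 0.3488, 0.07], [0.5623, 0.144, 0.07], [0.6776, 0.3473, 0.07], [0.6721, 0.1427, 0.07]] 0.2048 [0.5633 0.2464 0.07  ] yaw -0.56 [np.float64(-0.78), np.float64(-0.7)]
0.074 [[0.5659, 0.346, 0.074], [0.5639, 0.1466, 0.074], [0.6762, 0.3445, 0.074], [0.6709, 0.1452, 0.074]] 0.1994 [0.5649 0.2463 0.074 ] yaw -0.56 [np.float64(-0.78), np.float64(-0.7)]
0.078 [[0.5675, 0.3431, 0.078], [0.5656, 0.1491, 0.078], [0.6748, 0.3417, 0.078], [0.6696, 0.1478, 0.078]] 0.194 [0.5665 0.2461 0.078 ] yaw -0.56 [np.float64(-0.78), np.float64(-0.7)]
[[0.6625, 0.2691, 0.0988], [0.6612, 0.2114, 0.0988], [0.5354, 0.2716, 0.0988], [0.5339, 0.2129, 0.0988]]
[0.6619 0.2403 0.0988] [0.5347 0.2422 0.0988]
```

Call:
move_arm --commands '[{"claw": -1, "travel": [0, -0.4, 0.5], "turn": -0.2}, {"claw": -1, "travel": [0, 0, 0.5], "turn": 0}, {"claw": -1, "travel": [0, 0, 0.3], "turn": 0}, {"claw": -1, "travel": [0, 0, 0], "turn": 0}]'

```text
time: 17.48
ee_pos: [0.5479, 0.246, 0.2385]
tcp_rot: [-179.9, 0.1, -1.3]
wrist_force: [0.4, -0.8, -0.3]
opening: 0.0583
```

Call:
move_arm --commands '[{"claw": -1, "travel": [0, 0, 0.1], "turn": 0}, {"claw": -1, "travel": [0, 0, 0.1], "turn": 0}, {"claw": -1, "travel": [0, 0, 0], "turn": 0}]'

```text
time: 17.73
ee_pos: [0.5482, 0.2459, 0.2371]
tcp_rot: [-179.9, 0.1, -1.3]
wrist_force: [0.7, -0.3, -0.4]
opening: 0.0583
```

```bash
python3 plan.py .548 .246 .235 -1.35;  python3 snap.py w14
```

```text
t 17.73 pos [0.5482 0.2459 0.2371] rot [-1.7989e+02  9.0000e-02 -1.2900e+00] F [ 0.72 -0.26 -0.41] open 0.0583
cm in current tool axes [-0.02 -0.01  0.21]  in final axes [-0.02 -0.01  0.21] turn 0.06
```

View pics/w14.png

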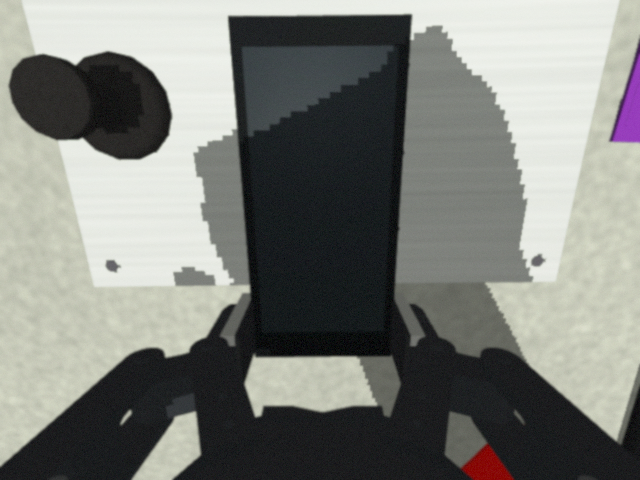

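Call:
move_arm --commands '[{"claw": -1, "travel": [0, 0, 0.08], "turn": 0}, {"claw": -1, "travel": [0, 0, 0.08], "turn": 0}, {"claw": -1, "travel": [0, 0, 0.08], "turn": 0}, {"claw": -1, "travel": [0, 0, 0], "turn": 0}]'

```text
time: 18.12
ee_pos: [0.5482, 0.2459, 0.2346]
tcp_rot: [-179.9, 0.1, -1.3]
wrist_force: [-0.3, 0.5, -0.2]
opening: 0.0584
```

Call:
move_arm --commands '[{"claw": -1, "travel": [0, 0, 0.07], "turn": 0}, {"claw": -1, "travel": [0, 0, 0.07], "turn": 0}, {"claw": -1, "travel": [0, 0, 0], "turn": 0}]'

```text
time: 18.37
ee_pos: [0.5482, 0.2459, 0.2333]
tcp_rot: [-179.9, 0.1, -1.3]
wrist_force: [0.3, -0.1, -0.2]
opening: 0.0585
```

Call:
move_arm --commands '[{"claw": -1, "travel": [0, 0, 0.06], "turn": 0}, {"claw": -1, "travel": [0, 0, 0.04], "turn": 0}, {"claw": -1, "travel": [0, 0, 0], "turn": 0}]'

```text
time: 18.62
ee_pos: [0.5482, 0.246, 0.2324]
tcp_rot: [-179.9, 0.1, -1.3]
wrist_force: [0.3, -0.1, 0.7]
opening: 0.0583
```

Call:
move_arm --commands '[{"claw": -1, "travel": [0, 0, 0.05], "turn": 0}, {"claw": -1, "travel": [0, 0, 0], "turn": 0}]'

```text
time: 18.78
ee_pos: [0.5483, 0.246, 0.2323]
tcp_rot: [-179.9, 0.1, -1.3]
wrist_force: [-0.9, 0.1, 1.2]
opening: 0.0584
```

Call:
move_arm --commands '[{"claw": -1, "travel": [0, 0, 0.05], "turn": 0}, {"claw": -1, "travel": [0, 0, 0], "turn": 0}]'

```text
time: 18.95
ee_pos: [0.5483, 0.246, 0.2321]
tcp_rot: [-179.9, 0.0, -1.3]
wrist_force: [-1.9, -0.8, 4.9]
opening: 0.058
```

Call:
move_arm --commands '[{"claw": -1, "travel": [0, 0, 0], "turn": 0}, {"claw": -1, "travel": [0, 0, 0], "turn": 0}]' --squeeze 20

```text
time: 19.12
ee_pos: [0.5483, 0.2459, 0.2321]
tcp_rot: [-179.9, 0.0, -1.3]
wrist_force: [-1.3, -0.4, 5.5]
opening: 0.0583
```

```bash
python3 plan.py .548 .246 .235 -1.35;  python3 snap.py w15; python3 -c "
import cv2
b=cv2.imread('pics/w15.png')[200:380,160:480]
cv2.imwrite('pics/w15c.png',cv2.resize(b,None,fx=2.4,fy=2.4,interpolation=cv2.INTER_CUBIC))"
```

```text
t 19.12 pos [0.5483 0.2459 0.2321] rot [-1.7986e+02  3.0000e-02 -1.2900e+00] F [-1.3  -0.41  5.47] open 0.0583
cm in current tool axes [-0.03 -0.01 -0.29]  in final axes [-0.03 -0.   -0.29] turn 0.06
```

View pics/w15.png

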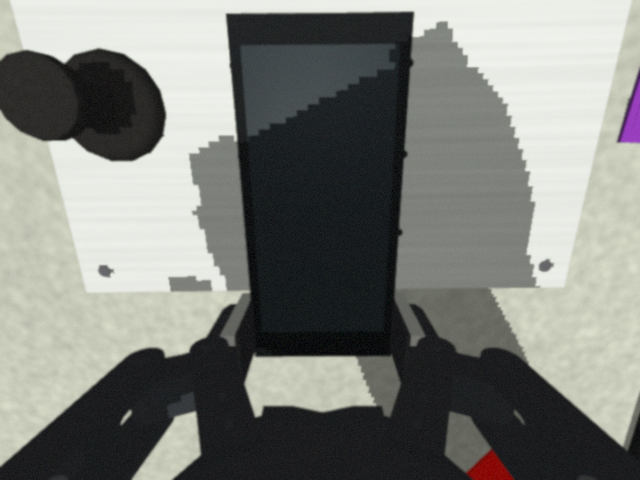

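Call:
move_arm --commands '[{"claw": 0.45, "travel": [0, 0, 0], "turn": 0}, {"claw": 0.55, "travel": [0, 0, 0], "turn": 0}, {"claw": 0.8, "travel": [0, 0, 0], "turn": 0}, {"claw": 1, "travel": [0, 0, 0], "turn": 0}, {"claw": 1, "travel": [0, 0, 0], "turn": 0}]'

```text
time: 19.58
ee_pos: [0.5482, 0.2459, 0.2312]
tcp_rot: [-179.9, 0.1, -1.3]
wrist_force: [-0.5, -0.3, 0.4]
opening: 0.0854
```

```bash
python3 plan.py .548 .246 .235 -1.35;  python3 snap.py w16
```

```text
t 19.58 pos [0.5482 0.2459 0.2312] rot [-1.7989e+02  1.0000e-01 -1.2900e+00] F [-0.47 -0.31  0.36] open 0.0854
cm in current tool axes [-0.02 -0.01 -0.38]  in final axes [-0.02 -0.01 -0.38] turn 0.06
```

View pics/w16.png

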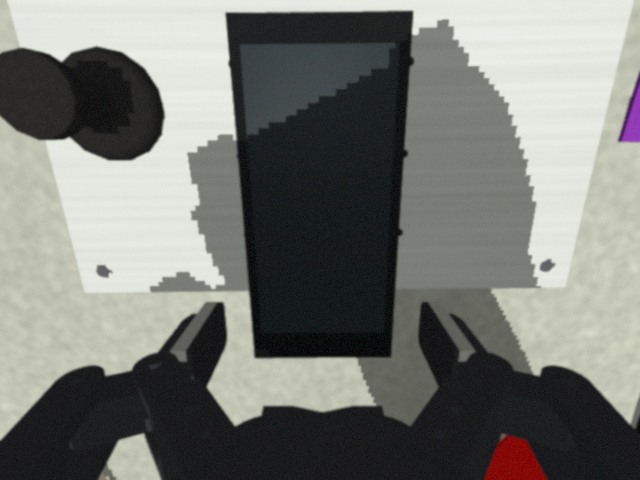

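```bash
python3 - <<'E'
from h import *
import pickle
p=pickle.load(open('pics/w16.pkl','rb'))
c=onz(p,[(226.5,12.5),(413,11.5),(255.5,357),(391.5,356.5)],.0781); f,n=(c[0]+c[1])/2,(c[2]+c[3])/2
print('far',f.round(4),'near',n.round(4),np.linalg.norm(f-n),np.linalg.norm(c[0]-c[1]),'yaw',np.degrees(np.arctan2(*(f-n)[1::-1])))
e=onz(p,[(84,293.5),(567,288),(8,0),(631,0)],.0751); print(e.round(4)); print(e[:2].mean(0),np.linalg.norm(e[0]-e[1]),'edge yaw',np.degrees(np.arctan2(e[1,1]-e[0,1],e[1,0]-e[0,0]))+90,[np.degrees(np.arctan2(*(e[j]-e[i])[1::-1])).round(2) for i,j in((0,2),(1,3))])
E
python3 plan.py .506 .246 .238 -.7
```

```text
far [0.6627 0.2454 0.0781] near [0.5351 0.247  0.0781] 0.1276006906942826 0.05851525402657422 yaw -0.7170109486411951
[[0.5661 0.345  0.0751]
 [0.5642 0.1469 0.0751]
 [0.6682 0.3435 0.0751]
 [0.6636 0.1476 0.0751]]
[0.56514361 0.24595867 0.0751    ] 0.19807664155683044 edge yaw -0.5444022500024772 [np.float64(-0.85), np.float64(0.38)]
t 19.63 pos [0.5482 0.2459 0.2313] rot [-1.7989e+02  9.0000e-02 -1.2900e+00] F [-1.07  0.25  0.43] open 0.0853
cm in current tool axes [-4.22  0.09 -0.67]  in final axes [-4.22  0.04 -0.67] turn -0.59
```

Call:
move_arm --commands '[{"claw": 1, "travel": [-1, 0, 0], "turn": 0}, {"claw": 1, "travel": [-1.6, 0, 0], "turn": 0}, {"claw": 1, "travel": [-1.6, 0, 0], "turn": 0}, {"claw": -1, "travel": [0, 0, -0.6], "turn": -0.6}, {"claw": -1, "travel": [0, 0, 0], "turn": 0}]'

```text
time: 20.05
ee_pos: [0.5057, 0.2471, 0.2388]
tcp_rot: [-179.8, 0.0, -0.6]
wrist_force: [0.8, -0.3, 0.2]
opening: 0.0635
```

Call:
move_arm --commands '[{"claw": -1, "travel": [0, 0, 0], "turn": 0}, {"claw": -1, "travel": [0, 0, 0], "turn": 0}, {"claw": -1, "travel": [0, 0, 0], "turn": 0}, {"claw": -1, "travel": [0, 0, 0], "turn": 0}]'

```text
time: 20.38
ee_pos: [0.5065, 0.2468, 0.2372]
tcp_rot: [-179.9, 0.1, -0.7]
wrist_force: [-0.2, 0.4, -0.5]
opening: 0.0124
```

```bash
python3 plan.py .506 .2472 .238 -.7;  python3 snap.py w17; python3 snap.py s17 side; python3 -c "
import cv2
b=cv2.imread('pics/s17.png')[100:250,250:450]
cv2.imwrite('pics/s17c.png',cv2.resize(b,None,fx=3.9,fy=3.9,interpolation=cv2.INTER_CUBIC))"
```

```text
t 20.38 pos [0.5065 0.2468 0.2372] rot [-1.7989e+02  1.0000e-01 -7.1000e-01] F [-0.15  0.39 -0.54] open 0.0124
cm in current tool axes [-0.05 -0.04 -0.08]  in final axes [-0.05 -0.04 -0.08] turn -0.01
```

View pics/w17.png

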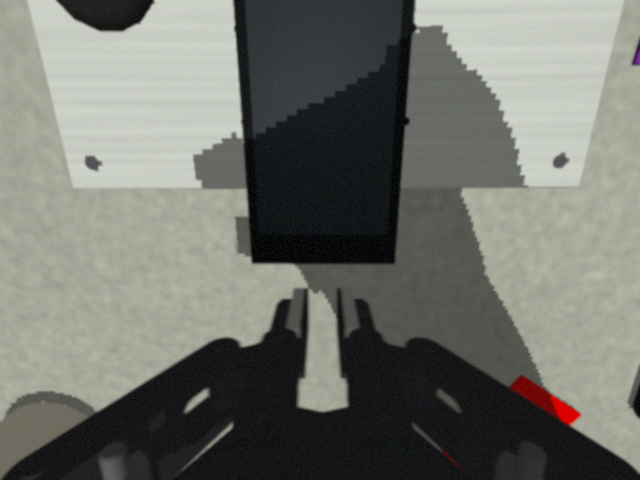

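View pics/s17c.png

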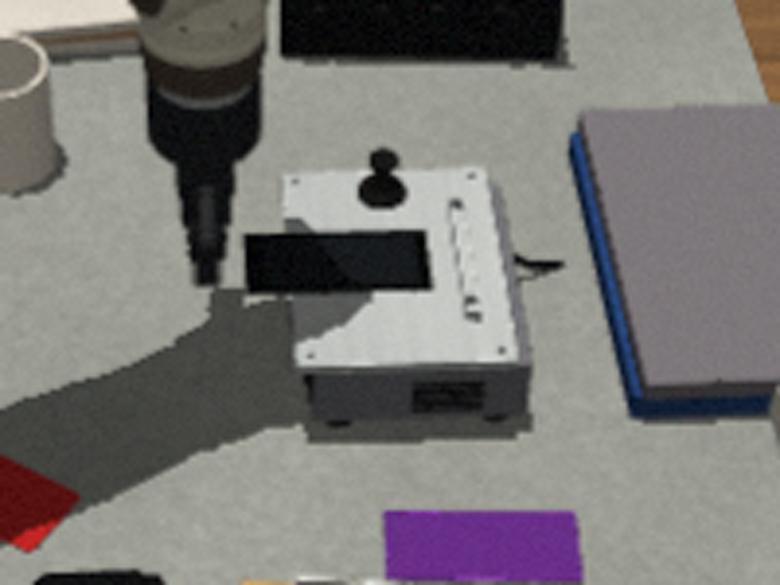

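Call:
move_arm --commands '[{"claw": -1, "travel": [0.7, 0, 0], "turn": 0}, {"claw": -1, "travel": [0.6, 0, 0], "turn": 0}, {"claw": -1, "travel": [0.1, 0, 0], "turn": 0}, {"claw": -1, "travel": [0.1, 0, 0], "turn": 0}, {"claw": -1, "travel": [0.1, 0, 0], "turn": 0}]'

```text
time: 20.9
ee_pos: [0.5225, 0.2466, 0.2373]
tcp_rot: [-179.9, 0.1, -0.7]
wrist_force: [0.4, 0.3, -0.4]
opening: -0.0
```

Call:
move_arm --commands '[{"claw": -1, "travel": [0.15, 0, 0], "turn": 0}, {"claw": -1, "travel": [0.2, 0, 0], "turn": 0}, {"claw": -1, "travel": [0.2, 0, 0], "turn": 0}, {"claw": -1, "travel": [0.2, 0, 0], "turn": 0}, {"claw": -1, "travel": [0.15, 0, 0], "turn": 0}]'

```text
time: 21.32
ee_pos: [0.5314, 0.2466, 0.2375]
tcp_rot: [-179.9, 0.1, -0.7]
wrist_force: [0.1, 0.4, 0.4]
opening: -0.0003
```

```bash
python3 plan.py .542 .2465 .238 -.7;  python3 snap.py w18
```

```text
t 21.32 pos [0.5314 0.2466 0.2375] rot [-1.7988e+02  7.0000e-02 -6.9000e-01] F [0.13 0.4  0.44] open -0.0003
cm in current tool axes [ 1.06 -0.   -0.05]  in final axes [ 1.06 -0.   -0.05] turn 0.01
```

View pics/w18.png

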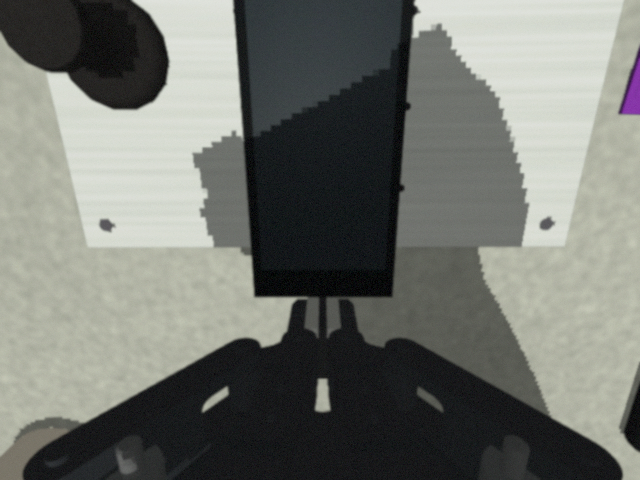

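```bash
cat > chk.py <<'E'
import sys,pickle
from h import *
p=pickle.load(open(f'pics/{sys.argv[1]}.pkl','rb'))
v=list(map(float,sys.argv[2:])) # nearL nearR edgeL edgeR
n=onz(p,[(v[0],v[1]),(v[2],v[3])],.0781);e=onz(p,[(v[4],v[5]),(v[6],v[7])],.0751)
m=n.mean(0);k=e.mean(0);print('near',m.round(4),'edge',k.round(4),'overhang',np.round((k-m)[0],4),'dy',np.round((m-k)[1],4),'w',np.linalg.norm(n[0]-n[1]).round(4),'yaws',[(np.degrees(np.arctan2(a[1,1]-a[0,1],a[1,0]-a[0,0]))+90).round(2) for a in (n,e)])
E
python3 chk.py w18 254.5 297 393 296.5 88 247 566 246.5
```

```text
near [0.5439 0.2471 0.0781] edge [0.5654 0.2458 0.0751] overhang 0.0215 dy 0.0014 w 0.0592 yaws [np.float64(-0.43), np.float64(-0.61)]
```

Call:
move_arm --commands '[{"claw": -1, "travel": [0.15, 0, 0], "turn": 0}, {"claw": -1, "travel": [0.15, 0, 0], "turn": 0}, {"claw": -1, "travel": [0.15, 0, 0], "turn": 0}, {"claw": -1, "travel": [0.1, 0, 0], "turn": 0}, {"claw": -1, "travel": [0.1, 0, 0], "turn": 0}]'

```text
time: 21.78
ee_pos: [0.5379, 0.2465, 0.2374]
tcp_rot: [-179.9, 0.1, -0.7]
wrist_force: [-0.2, 1.0, -0.3]
opening: -0.0004
```

Call:
move_arm --commands '[{"claw": -1, "travel": [0.05, 0, 0], "turn": 0}, {"claw": -1, "travel": [0.05, 0, 0], "turn": 0}]'

```text
time: 21.95
ee_pos: [0.5388, 0.2465, 0.2374]
tcp_rot: [-179.9, 0.1, -0.7]
wrist_force: [0.0, 0.2, -0.3]
opening: 0.0002
```

Call:
move_arm --commands '[{"claw": -1, "travel": [0.05, 0, 0], "turn": 0}, {"claw": -1, "travel": [0.05, 0, 0], "turn": 0}]'

```text
time: 22.12
ee_pos: [0.5398, 0.2465, 0.2375]
tcp_rot: [-179.9, 0.1, -0.7]
wrist_force: [-0.9, -0.3, -0.5]
opening: 0.0001
```

Call:
move_arm --commands '[{"claw": -1, "travel": [0.05, 0, 0], "turn": 0}, {"claw": -1, "travel": [0, 0, 0], "turn": 0}]'

```text
time: 22.28
ee_pos: [0.5403, 0.2465, 0.2375]
tcp_rot: [-179.9, 0.1, -0.7]
wrist_force: [-0.4, 0.3, 0.7]
opening: -0.0002
```

Call:
move_arm --commands '[{"claw": -1, "travel": [0.05, 0, 0], "turn": 0}, {"claw": -1, "travel": [0, 0, 0], "turn": 0}]'

```text
time: 22.45
ee_pos: [0.5408, 0.2465, 0.2374]
tcp_rot: [-179.9, 0.1, -0.7]
wrist_force: [0.2, 0.6, 0.7]
opening: -0.0001
```

Call:
move_arm --commands '[{"claw": -1, "travel": [0.05, 0, 0], "turn": 0}, {"claw": -1, "travel": [0, 0, 0], "turn": 0}]'

```text
time: 22.62
ee_pos: [0.5411, 0.2464, 0.2374]
tcp_rot: [-179.9, 0.1, -0.7]
wrist_force: [-2.4, -0.4, 0.2]
opening: 0.0
```

Call:
move_arm --commands '[{"claw": -1, "travel": [0.03, 0, 0], "turn": 0}, {"claw": -1, "travel": [0, 0, 0], "turn": 0}, {"claw": -1, "travel": [0, 0, 0], "turn": 0}]'

```text
time: 22.87
ee_pos: [0.5413, 0.2464, 0.2374]
tcp_rot: [-179.9, 0.1, -0.7]
wrist_force: [-5.1, -0.9, 1.4]
opening: 0.0001
```

```bash
python3 plan.py .542 .2465 .238 -.7;  python3 snap.py w19; python3 snap.py c19 scene;python3 -c "
import cv2
b=cv2.imread('pics/c19.png')[195:300,380:520]
cv2.imwrite('pics/c19c.png',cv2.resize(b,None,fx=5.5,fy=5.5,interpolation=cv2.INTER_CUBIC))"
```

```text
t 22.87 pos [0.5413 0.2464 0.2374] rot [-1.7989e+02  1.3000e-01 -6.8000e-01] F [-5.06 -0.91  1.39] open 0.0001
cm in current tool axes [ 0.07 -0.01 -0.07]  in final axes [ 0.07 -0.01 -0.06] turn 0.02
```

View pics/w19.png

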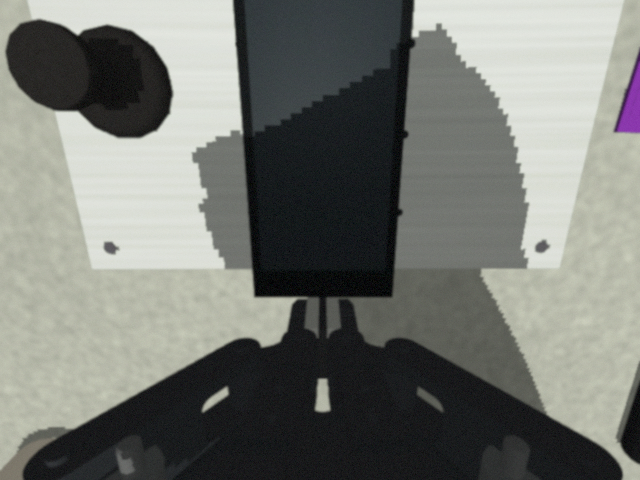

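View pics/c19c.png

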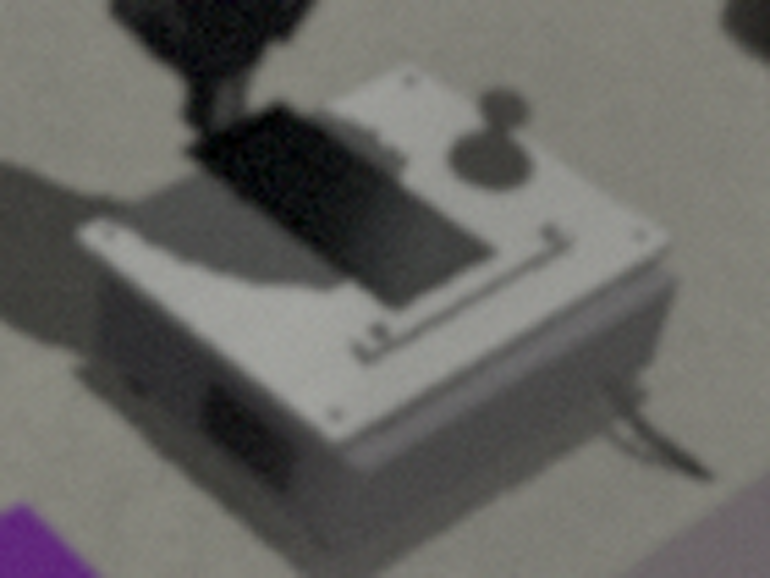

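```bash
python3 chk.py w19 254.5 296.5 392.5 296 93 269.5 561 268.5
```

```text
near [0.5538 0.2471 0.0781] edge [0.5652 0.2457 0.0751] overhang 0.0114 dy 0.0014 w 0.0589 yaws [np.float64(-0.43), np.float64(-0.53)]
```

Call:
move_arm --commands '[{"claw": -1, "travel": [-0.1, 0, 0], "turn": 0}, {"claw": -1, "travel": [-1, 0, 0], "turn": 0}, {"claw": -1, "travel": [-2.5, 0, -1], "turn": 0}, {"claw": -1, "travel": [-2, 0, -4], "turn": 0}]'

```text
time: 23.3
ee_pos: [0.4846, 0.2463, 0.2793]
tcp_rot: [179.9, 0.6, -0.7]
wrist_force: [0.5, 0.2, 0.6]
opening: -0.0003
```

Call:
move_arm --commands '[{"claw": -1, "travel": [2, 0, -3.5], "turn": 0}, {"claw": -1, "travel": [3, 0, -2], "turn": 0}, {"claw": -1, "travel": [3, 0, -1], "turn": 0}, {"claw": -1, "travel": [3, 0, 0], "turn": 0}, {"claw": -1, "travel": [0, 0, 0], "turn": 0}]'

```text
time: 23.72
ee_pos: [0.6006, 0.2453, 0.3484]
tcp_rot: [-179.9, -0.0, -0.8]
wrist_force: [1.0, 1.1, -0.3]
opening: -0.0004
```

```bash
python3 plan.py .542 .2465 .238 -.7;  python3 snap.py w20; python3 snap.py s20 side; python3 -c "
import cv2
b=cv2.imread('pics/s20.png')[100:250,250:450]
cv2.imwrite('pics/s20c.png',cv2.resize(b,None,fx=3.9,fy=3.9,interpolation=cv2.INTER_CUBIC))"
```

```text
t 23.72 pos [0.6006 0.2453 0.3484] rot [-1.7989e+02 -1.0000e-02 -7.7000e-01] F [ 1.03  1.06 -0.34] open -0.0004
cm in current tool axes [-5.87 -0.02 11.04]  in final axes [-5.86 -0.05 11.04] turn -0.07
```

View pics/w20.png

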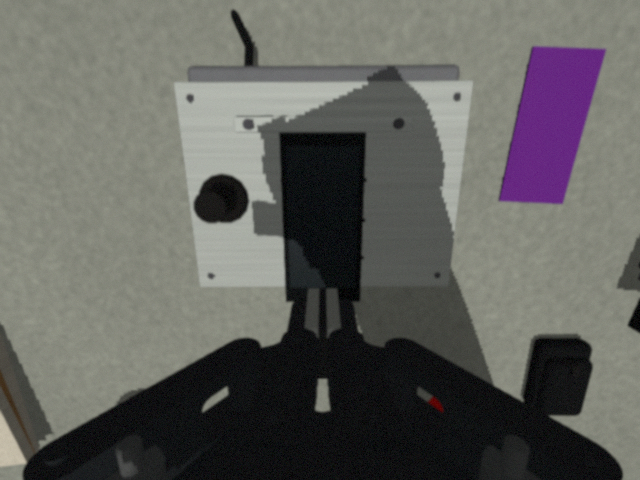

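View pics/s20c.png

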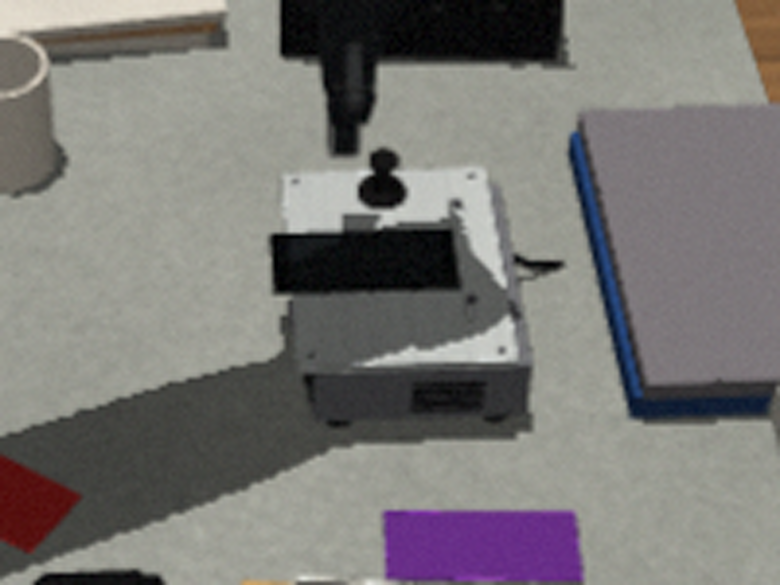

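```bash
python3 -c "
import cv2
b=cv2.imread('pics/w20.png')[60:310,160:490]
b=cv2.convertScaleAbs(b,alpha=1.5,beta=20)
cv2.imwrite('pics/w20c.png',cv2.resize(b,None,fx=2.4,fy=2.4,interpolation=cv2.INTER_CUBIC))"
```

```text
(no output)
```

View pics/w20c.png

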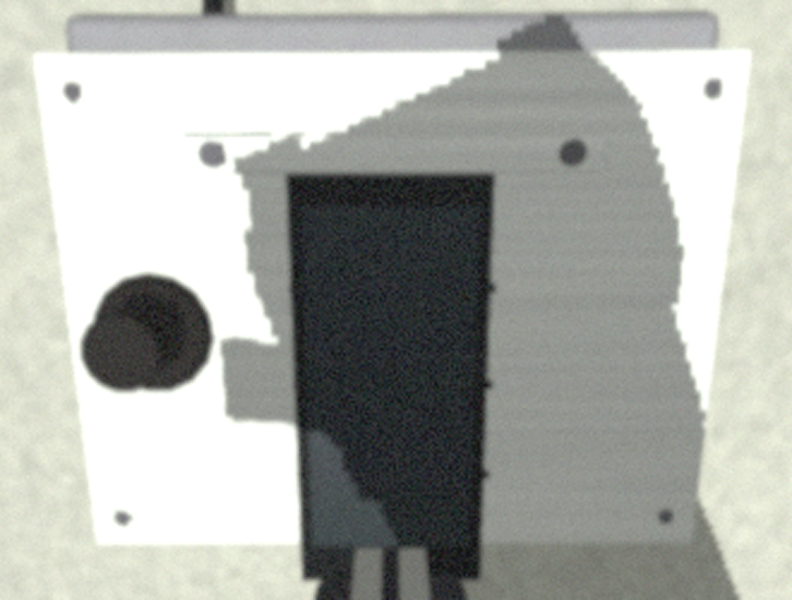

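```bash
python3 -c "
import cv2,numpy as np
a=cv2.imread('pics/side0.png').astype(int);b=cv2.imread('pics/s20.png').astype(int)
d=np.abs(a-b).max(2)
for n,(x,y,w,h) in dict(tape=(370,252,35,32),box=(322,248,36,26),cup=(375,330,40,55),mouse=(256,245,40,24),suction=(340,135,18,20),driver=(205,380,35,85),mug=(233,108,35,42)).items(): print(n,(d[y:y+h,x:x+w]>40).mean().round(3))
from workcell import bot; print(bot.job_done())"
```

```text
tape 0.0
box 0.0
cup 0.005
mouse 0.001
suction 0.042
driver 0.0
mug 0.0
the job is handed in; nothing more can be done
None
```

The panel is home on the hot plate, square against the middle of the back stop. It is released, the arm is clear of everything, and the job is handed in at about 24 s of robot time.

**What I did**
- I dragged the panel about 69 mm out over the riser's front edge with shut fingertips, pressing about 6 N, until it overhung about 41 mm.
- I pinched it by its long sides, lifted it and laid it flat on the plate at about 5.5 N. I then let go and pushed it home with shut fingertips until the stop pushed back with about 5 N.

**Last checks**
- **Depth:** the near end overhangs the plate's front edge by 11.4 mm, against the 12 mm expected.
- **Squareness:** it differs from the plate's edge by 0.1°, close to the limit of what the pictures can show.
- **Centring:** two checks disagreed slightly. The stop's two screws put the panel within about 0.5 mm of the middle, while the plate's front edge suggested about 1.2 mm to the left.
- **Other things:** before and after side pictures show the tape, parts box, pen cup, mouse, mug and screwdriver unchanged. The suction cup's patch differed by 4 %, probably the gripper's shadow, as it looks to be in the same place in the close view.

**What went wrong on the way**
- The last joint reached its range limit while carrying the panel across, which tilted the tool about 6°.
- I turned the tool a full turn the other way and backed the tilt out at the opposite limit, with the panel still held. It did not slip.
- I saw no wrist reading above about 7 N at the end of any move, but forces during the moves were not recorded.

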